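Tip the bearing ball into the dish and hold it up a quarter turn round

TASK

Tip the loose steel ball out of the feed tray into the dish on its stand without touching the ball with the gripper, and set the empty tray down upright on the worktop again, clear of the stand. Then take the dish by its bail handle, lift it straight up by about 10 cm and only then turn it level through a quarter turn (either way) above its stand, with the ball staying at the dish's centre. Finish while still holding the dish up there, level and still; leave the tape roll, the milled block and the pliers where they are.

Things in the scene. Friction and masses are not known exactly. Their poses are not given: they have to be found in the camera images.
- stand_top (a point): centre of the top face of the stand, a fixed square aluminium plate 110 x 110 x 10 mm with four dark pins 6 mm high standing round the foot of the dish. Fixed; z up. Its x axis is the direction along which the dish's bail handle runs at the start.
- dish_floor (a point): lowest point inside the dish, where the ball settles (ball centre then 12.3 mm above). Dish: round steel pan loose on the stand, rim 126 mm across and 29 mm above this point, foot's underside 10 mm below it. Inside: a cone rising 12 degrees to radius 43 mm, then a wall of 50 degrees to radius 60 mm. x along the bail.
- dish_grip (a point): centre of the dish's bail handle: black bar 74 mm long (along dish x), 14 mm wide (y), 14 mm high, straight over the dish's centre, 80 mm above dish_floor. Thin legs at x = -64 and +64 mm carry it; the +y and -y sides are open. Gripped at its middle, fingers closing along y, the dish hangs level.
- tray_grip (a point): centre of the feed tray's bridge handle: black bar 44 mm long (along tray y), 12 mm wide (along x), 14 mm high, 68 mm above the tray's underside; grip it from above, fingers closing along x. Tray and ball balance about under it. x points to the open mouth, z up.
- tray_mouth (a point): middle of the front edge of the tray's floor (upper face, 3 mm thick), over which the ball rolls out: 70 mm ahead (x) of tray_grip and 52 mm below it, 16 mm above the tray's underside. The floor overhangs: the tray's foot ends 32 mm behind this edge.
- tray: the loose feed tray: narrow aluminium channel, 120 x 43 mm, 200 g, walls to about 36 mm. Origin: centre of its underside, 10 mm ahead (x) of and 68 mm below tray_grip; x to the mouth, z up. The floor falls 6 degrees to the closed rear, where the ball lies 35 mm behind tray_grip; tipped mouth down well beyond 6 degrees it rolls out (25 degrees empties it).
- dish: the dish as a whole, 220 g; origin at the centre of its foot's underside, 10 mm below dish_floor; z up, x along the bail.
- ball_center (a point): centre of the loose polished steel ball, 24 mm in diameter, 57 g.
- ball: the same ball; its origin is a point on its surface that turns with it as it rolls, so use ball_center for its position.
- tape_1: bystander: black roll of tape, 62 x 60 x 19 mm, origin at the centre of its underside.
- clamp_block: bystander: milled steel block with a slot, 40 x 60 x 28 mm, origin at the centre of its underside.
- combi_pliers: bystander: combination pliers with blue handles, 61 x 183 x 14 mm, long along their y, origin at the centre of the underside.
Not all that is in view belongs to the job. Leave any blue or pink look-alike of the tray alone. Of the things shaped like the part that bears stand_top, the aluminium one is meant.

How it is judged:
On the way, in this order (a step that is already met when the one before it is completed fails the run):
1. the ball lies in the dish, which stands on its stand (horizontal distance between ball_center and dish_floor below 0.03 m and z of ball_center in the frame of dish below 0.04 m and z of dish_floor in the frame of stand_top below 0.014 m), for 0.2 s.
2. the tray is let go, upright on the worktop (height (world z) of tray below 0.005 m and angle between tray's own z axis and vertical below 0.08 rad and contact force between the fingers and tray below 0.1 N), for 0.2 s.
3. the dish is lifted at least 40 mm clear of its stand, not yet turned by more than about 25 degrees, ball centred (z of dish_floor in the frame of stand_top above 0.05 m and angle between the x axis of dish and the x axis of stand_top, either way round below 0.44 rad and horizontal distance between ball_center and dish_floor below 0.015 m), for 0.1 s.
At the end, for the whole second after the job is handed in: The fingers hold the dish, foot 60 to 180 mm above its stand and within 50 mm of over it, bail within 10 degrees of a quarter turn from the start, level within 6 degrees, still, ball at rest within 12 mm of its centre; tray upright on the worktop, 75 mm or more (centres) from the stand (z of dish_floor in the frame of stand_top between 0.07 and 0.19 m and horizontal distance between dish_floor and stand_top below 0.05 m and angle between the x axis of dish and the x axis of stand_top, either way round above 1.396 rad and angle between dish's own z axis and vertical below 0.105 rad and horizontal distance between ball_center and dish_floor below 0.012 m and z of ball_center in the frame of dish between 0.015 and 0.03 m and linear speed of ball below 0.05 m/s and linear speed of dish below 0.03 m/s and contact force between the fingers and dish above 1 N and contact force between dish and tray below 0.05 N and height (world z) of tray below 0.005 m and angle between tray's own z axis and vertical below 0.08 rad and horizontal distance between tray and stand_top above 0.075 m); the arm keeps its last pose, push and grip.
It fails at once if the gripper handles the ball (contact force between the fingers and ball above 0.3 N).
It fails at once if the ball strays more than 20 mm from the centre while the dish is lifted (z of dish_floor in the frame of stand_top above 0.02 m and horizontal distance between ball_center and dish_floor above 0.02 m).
It fails at once if the lifted dish is tilted by more than 10 degrees (z of dish_floor in the frame of stand_top above 0.02 m and angle between dish's own z axis and vertical above 0.175 rad).
It fails at once if the tape roll, milled block or pliers are shifted by more than 25 mm (distance of any of tape_1, clamp_block, combi_pliers from where it was at the start of the episode above 0.025 m).
It also fails if it takes over 64 s, if anything falls off the work surface, if the arm or the gripper's body presses on something with over 40 N, if the wrist force passes 120 N, or if a joint passes its speed limit or range.

ROBOT

A 6-joint arm with a two-finger parallel gripper is mounted at the origin on a cart in front of the work surface, level with it; the furniture and walls round the work are solid. World frame = base frame: x ahead of the robot, y to its left, z up, the work surface at z = 0. Lengths are in m, angles in rad, forces in N, time in s.
With the tool pointing down it reaches from about 0.425 to 0.95 m from the base axis. Payload 3.5 kg.
Tool frame: the origin (TCP) lies midway between the tips of the shut fingers; the grasp point (between the pads) lies 19 mm behind it (ctrl.tcp_to_grasp is the distance from the TCP to the grasp point, in m); z points along the fingers, x is the direction in which the jaws open and shut, and the axes are right-handed (so a half turn about z gives the same grasp; the last joint's range is limited). The gripper opens to 85 mm and grips with 20 to 120 N. Pads are 22 mm wide; open, the fingers measure 114 mm over their backs; the gripper's body (76 mm by 85 mm) begins 54 mm behind the grasp point. The pads swing forward as they close: fully open they stand 13 mm farther back than shut.
Start: joints at [-1.391, 0.286, 1.577, -0, 1.279, -0.15], TCP at [0.219, -0.639, 0.231] pointing down, gripper open.
Joint ranges: [-2.77, 2.77], [-0.9, 2.22], [0.21, 2.48], [-1.53, 4.67], [0.24, 2.81], [-2.84, 2.84]. Speed limits (rad/s): [2.79, 2.79, 3.14, 3.14, 3.14, 3.14].

INTERFACE

Orientations are given as a unit quaternion [x, y, z, w].
In Python, from plant import ctrl, cams, workorder, spotter gives the robot as it stands. The module is installed in compiled form; this text tells all that it offers.
- The arm moves only by the tool send_rows, never from a script. Its argument "motion" is one flat list of numbers, 5 for each row, row after row: the shift along the tool's x, y, z in cm, then the turn about the tool's z in rad, then the finger opening in cm, from 0 to 8.54. In form: [tx, ty, tz, spin, gripper, tx, ty, tz, spin, gripper, ...]. A call has 1 to 12 rows; each row shifts and turns the pose as measured when the row begins, along the tool's axes as they then stand; what a row does not reach is not made up. A row lasts 1/10 s, in which the tool goes at most 50 mm and 8.59 degrees, less where a joint would pass 70% of its speed; a pose out of reach is approached as far as the arm can. A call is refused whole if a number of a shift passes 5 or a number of a turn 0.15, either way. A call with a gripper value outside its range is refused whole. The fingers move at their own pace and stop on an object; "grip_force" is the grip in N (left out, the last holds). Time passes only in rows, so rows that do not move let the fingers close. It gives the time, the measured TCP pose, the force and the opening at its end, in the units of the state.
- ctrl.get_state(): the state, without advancing time (a new reading comes with each control period).
- cams.read_camera(name): name is "side" or "top"; returns (picture, depth): 384x512x3 uint8, red, green, blue; 384x512 float32, m along the optical axis (not along the pixel's ray), 0 where there is no reading.
- cams.camera_params(name): a dict with "fx", "fy", "cx", "cy" (pixels), "k1" (the pictures are not rectified: a ray, as slopes to the right and down, at radius r is drawn at 1 + k1 r^2 times it, then the intrinsics apply), "xyz" and "attitude" of the camera in the world. Camera axes: x right, y down, z forward; pixel columns grow to the right and rows downward; lengths in m; the calibration is good to about 2 mm. A picture is of the moment at which its call begins. camera_params takes no time and is no camera call.
- workorder.sign_off(): hands the job in, once; it reports no verdict.
Trained networks look in the newest picture that a camera, given by its name, has taken for a name from the list of things; names that differ only in an ending like _2 or _b are one class to them, and where a whole thing is asked for, a point or a joint stands for the part that bears it (a point fixed in the world has none). Each returns a list of dicts, best first, with "conf" (0 to 1); they miss things now and then, are a little off and sometimes report something else, mostly with a low value. They report only what shows in the picture. A call takes as long as a camera call. They do not tell look-alikes from the thing itself.
- spotter.trace(target, camera): "mask" (384x512 bool, what is visible of it) and "bbox" ([left, top, width, height] in pixels, round what is visible of it).
The state is a dict: "time": time; "qpos": joint angles; "dq": joint speeds; "joint_efforts": joint torques, N m; "eef_pos": TCP position; "tcp_rot": TCP orientation; "contact_force": force on the tool from outside, world axes, zero at the start; "wrist_torque": the same for the moment, N m; "opening": opening from 0.0 (shut) to 1.0 (fully open).
Only numpy, scipy, OpenCV 4.12 (cv2) and the standard library are available. Lean on these libraries where they do the work, as an engineer would, in place of code of your own. Each camera call takes 0.05 s, during which the arm holds its last target.

## Working session

There is one attempt and no reset: what is moved stays moved. The work goes in short steps, Python scripts to look and compute and a tool call to move; the robot and the scene stay as the last step left them, time stands still between calls to the robot, and variables do not carry over. Pictures are saved under pics/ and viewed, and the job is handed in when it is done.

Besides the shell and the picture viewer there is one more tool, called after "Call:" as name(argument=value, ...) on one line, values as JSON. send_rows: Moves the arm, as the interface text tells. Its arguments: {"type":"object","properties":{"motion":{"type":"array","items":{"type":"number"}},"grip_force":{"type":"number"}},"required":["motion"]}

```bash
ls; mkdir -p pics; python3 - <<'E'
from plant import ctrl,cams,workorder,spotter
import cv2
for n in ("top","side"):
    p,d=cams.read_camera(n); cv2.imwrite(f"pics/{n}0.png",p[:,:,::-1]); print(n,cams.camera_params(n))
print(ctrl.get_state(), ctrl.tcp_to_grasp)
E
```

```text
pics
top {'fx': 404.90871601486646, 'fy': 404.90871601486646, 'cx': 251.9310984625256, 'cy': 191.92002133344357, 'k1': -0.054798652517078314, 'xyz': array([0.40347463, 0.01450067, 1.39810332]), 'attitude': array([-0.70414738,  0.70742143, -0.04728712,  0.03866935])}
side {'fx': 470.77400767609333, 'fy': 470.77400767609333, 'cx': 256.5593938117874, 'cy': 187.15025255923456, 'k1': 0.052754799678583535, 'xyz': array([ 0.11866972, -1.20835267,  0.83028483]), 'attitude': array([ 0.85265925, -0.14384845,  0.09014268, -0.49411954])}
{'time': 0.1, 'qpos': array([-1.39097678e+00,  2.87102154e-01,  1.57805255e+00,  3.33420089e-05,
        1.27860465e+00, -1.50009386e-01]), 'dq': array([ 0.00012109, -0.00025183, -0.00442731,  0.00151848,  0.00069433,
        0.00035006]), 'joint_efforts': array([ 8.06549124e-04, -4.07299411e+01, -2.93698382e+01, -1.56834440e-04,
        3.40408405e-03,  4.90888056e-06]), 'eef_pos': array([ 0.21854041, -0.63800615,  0.2300569 ]), 'tcp_rot': array([ 8.13594038e-01, -5.81432342e-01, -7.66260658e-04, -7.65992812e-04]), 'contact_force': array([-0.56048554, -0.1681363 ,  0.27245557]), 'wrist_torque': array([ 0.05690392, -0.04297028,  0.02690021]), 'opening': 1.0019112109290877} 0.0187
```

View pics/top0.png

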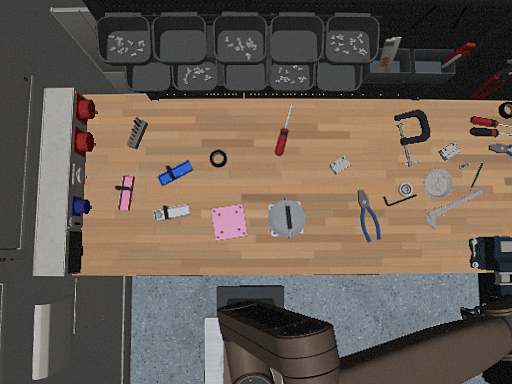

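View pics/side0.png

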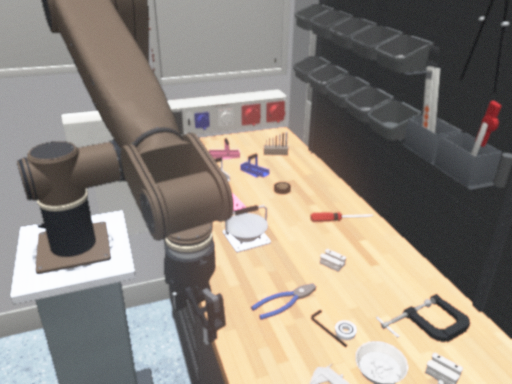

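```bash
cat > h.py <<'E'
from plant import ctrl,cams,workorder,spotter
import cv2,numpy as np
from scipy.spatial.transform import Rotation as R
def K(n):
    c=cams.camera_params(n); return c,np.array([[c['fx'],0,c['cx']],[0,c['fy'],c['cy']],[0,0,1]]),np.array([c['k1'],0,0,0,0.])
def rays(n,uv):
    c,k,d=K(n)
    p=cv2.undistortPoints(np.asarray(uv,float).reshape(-1,1,2),k,d)[:,0]
    return c,np.c_[p,np.ones(len(p))]
def unproj(n,uv,depth):
    c,r=rays(n,uv); return R.from_quat(c['attitude']).apply(r*np.asarray(depth,float).reshape(-1,1))+c['xyz']
def atz(n,uv,z):
    c,r=rays(n,uv); w=R.from_quat(c['attitude']).apply(r); return c['xyz']+w*((z-c['xyz'][2])/w[:,2])[:,None]
def proj(n,P):
    c,k,d=K(n); q=R.from_quat(c['attitude']).inv().apply(np.atleast_2d(P)-c['xyz'])
    return cv2.projectPoints(q,np.zeros(3),np.zeros(3),k,d)[0][:,0]
def cloud(n,d,mask=None):
    m=d>0
    if mask is not None: m&=mask
    v,u=np.nonzero(m); return np.c_[u,v],unproj(n,np.c_[u,v],d[m])
def crop(p,x,y,w,h,s,f):
    cv2.imwrite(f,cv2.resize(p[y:y+h,x:x+w,::-1],None,fx=s,fy=s,interpolation=cv2.INTER_CUBIC))
E
python3 - <<'E'
from h import *
p,d=cams.read_camera("top"); np.save('d0.npy',d); np.save('p0.npy',p)
crop(p,140,140,190,130,4,'pics/c0.png')
for t in ("tray","dish","ball","tape_1","clamp_block","combi_pliers","stand_top"):
    for r in spotter.trace(t,"top")[:4]:
        uv,P=cloud("top",d,r['mask']); print(t,round(r['conf'],2),r['bbox'],np.median(P,0).round(3) if len(P) else None, P[:,2].max().round(3) if len(P) else None)
E
```

```text
tray 0.67 [154.7, 205.4, 35.2, 15.9] [0.508 0.265 0.015] 0.079
tray 0.66 [160.2, 161.9, 31.4, 23.0] [0.642 0.261 0.015] 0.08
tray 0.56 [116.3, 175.2, 20.0, 34.3] [0.577 0.433 0.015] 0.081
dish 0.66 [268.2, 199.5, 36.2, 39.9] [ 0.481 -0.114  0.036] 0.114
tape_1 0.61 [208.0, 152.8, 15.4, 12.6] [0.691 0.125 0.019] 0.03
clamp_block 0.55 [330.5, 156.7, 20.5, 17.6] [ 0.667 -0.307  0.024] 0.038
clamp_block 0.55 [153.5, 204.8, 37.6, 16.9] [0.507 0.269 0.015] 0.079
combi_pliers 0.62 [359.2, 190.4, 21.0, 53.3] [ 0.494 -0.393  0.011] 0.02
stand_top 0.71 [212.5, 205.1, 36.3, 32.9] [0.473 0.076 0.01 ] 0.022
```

View pics/c0.png

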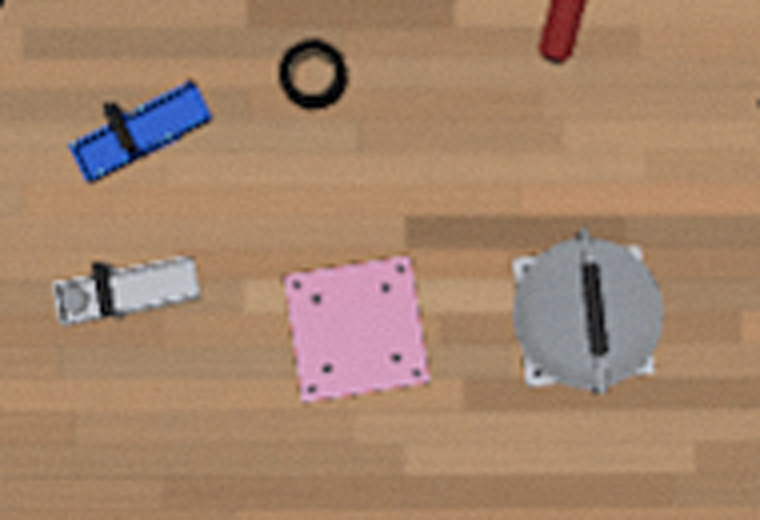

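Call:
send_rows(motion=[-5,0,0,0,8.5,-5,0,0,0,8.5,-5,0,0,0,8.5,-5,0,0,0,8.5,-5,0,0,0,8.5,-5,0,0,0,8.5,-5,0,0,0,8.5])

```text
time: 1.2
eef_pos: [0.1051, -0.3081, 0.2266]
tcp_rot: [0.814, -0.581, -0.002, -0.002]
contact_force: [-0.1, 0.9, 1.9]
opening: 0.995
```

```bash
cat > st.py <<'E'
from h import *
s=ctrl.get_state(); r=R.from_quat(s['tcp_rot']); M=r.as_matrix()
print('t',round(s['time'],2),'pos',s['eef_pos'].round(4),'rad',np.hypot(*s['eef_pos'][:2]).round(3),'open',round(s['opening'],3),'F',s['contact_force'].round(2))
print('q',s['qpos'].round(3)); print('toolx',M[:,0].round(3),'y',M[:,1].round(3),'z',M[:,2].round(3),'tilt deg',np.degrees(np.arccos(-M[2,2])).round(2))
E
python3 st.py
```

```text
t 1.2 pos [ 0.1051 -0.3081  0.2266] rad 0.326 open 0.995 F [-0.06  0.91  1.85]
q [-1.556e+00 -5.900e-01  2.358e+00 -2.000e-03  1.379e+00 -3.160e-01]
toolx [ 0.326 -0.946 -0.006] y [-0.946 -0.326 -0.   ] z [-0.002  0.005 -1.   ] tilt deg 0.32
```

Call:
send_rows(motion=[-5,0,0,0,8.5,-5,0,0,0,8.5,-5,0,0,0,8.5])

```text
time: 1.5
eef_pos: [0.0754, -0.2224, 0.2378]
tcp_rot: [0.814, -0.58, -0.021, -0.016]
contact_force: [0.1, 0.1, -0.2]
opening: 0.994
```

```bash
python3 st.py
```

```text
t 1.5 pos [ 0.0754 -0.2224  0.2378] rad 0.235 open 0.994 F [ 0.09  0.07 -0.21]
q [-1.665 -0.895  2.483 -0.02   1.602 -0.427]
toolx [ 0.326 -0.944 -0.052] y [-0.945 -0.327 -0.002] z [-0.015  0.05  -0.999] tilt deg 3.01
```

Call:
send_rows(motion=[-3,0,0,0,8.5,-3,0,0,0,8.5])

```text
time: 1.7
eef_pos: [0.0719, -0.2144, 0.2383]
tcp_rot: [0.813, -0.58, -0.035, -0.026]
contact_force: [-0.7, -0.1, 0.4]
opening: 0.993
```

```bash
python3 st.py
```

```text
t 1.7 pos [ 0.0719 -0.2144  0.2383] rad 0.226 open 0.993 F [-0.67 -0.1   0.44]
q [-1.668 -0.896  2.484 -0.034  1.633 -0.43 ]
toolx [ 0.325 -0.942 -0.086] y [-0.945 -0.326 -0.002] z [-0.026  0.082 -0.996] tilt deg 4.96
```

```bash
cat >> h.py <<'E'
def rows(wps, g, nmax=4.8, spins=None, tol=0, state=None):
    """plan from current pose through world waypoints (x,y,z,toolx azimuth deg or None); prints rows rounded"""
    s=state or ctrl.get_state(); p=s['eef_pos'].copy(); r=R.from_quat(s['tcp_rot']); out=[]
    for w in wps:
        tgt=np.array(w[:3]); 
        X=r.as_matrix()[:,0]; az=np.arctan2(X[1],X[0])
        dsp=0 if w[3] is None else -((np.radians(w[3])-az+np.pi)%(2*np.pi)-np.pi)
        if len(w)>4: dsp=w[4]
        n=int(max(np.ceil(np.linalg.norm(tgt-p)*100/nmax),np.ceil(abs(dsp)/0.145),1)); p0=p.copy()
        for i in range(n):
            t=p0+(tgt-p0)*(i+1)/n
            d=r.inv().apply(t-p)*100; d=d.round(1); sp=round(dsp/n,3)
            out.append([*d,sp,g]); p=p+r.apply(d/100); r=r*R.from_rotvec([0,0,sp])
    f=[float(v) for q in out for v in q]
    for i in range(0,len(out),12): print('rows',min(12,len(out)-i),str([round(v,3) if v else 0 for q in out[i:i+12] for v in q]))
    return out
E
python3 - <<'E'
from h import *
d=np.load('d0.npy');p=np.load('p0.npy')
v,u=np.mgrid[0:384,0:512]; 
uv,P=cloud("top",d); 
def reg(x0,x1,y0,y1): return (P[:,0]>x0)&(P[:,0]<x1)&(P[:,1]>y0)&(P[:,1]<y1)
col=p[uv[:,1],uv[:,0]].astype(int)
# tray
m=reg(.44,.58,.18,.35)
b=m&(P[:,2]>.06); print('bar n',b.sum(),P[b].mean(0).round(4),P[b][:,2].max())
print('table z',np.median(P[reg(.6,.65,-.2,.05)][:,2]))
q=P[m&(P[:,2]>.008)][:,:2]; print('n',len(q)); rr=cv2.minAreaRect((q*1000).astype(np.float32)); print('tray rect',rr)
rr=cv2.minAreaRect((P[b][:,:2]*1000).astype(np.float32)); print('bar rect',rr)
m=reg(.38,.58,-.22,0)
b=m&(P[:,2]>.09); print('bail n',b.sum(),P[b].mean(0).round(4),P[b][:,2].max()); print(cv2.minAreaRect((P[b][:,:2]*1000).astype(np.float32)))
# dark bail pixels
k=m&(col.max(1)<70)&(P[:,2]>.09); print(k.sum(),P[k].mean(0).round(4),cv2.minAreaRect((P[k][:,:2]*1000).astype(np.float32)))
k=m&(P[:,2]>.02)&(P[:,2]<.06);print('dish',P[k].mean(0),cv2.minEnclosingCircle((P[k][:,:2]*1000).astype(np.float32)))
k=m&(P[:,2]>.006)&(P[:,2]<.014)&(col.min(1)>120);print('stand',k.sum(),cv2.minAreaRect((P[k][:,:2]*1000).astype(np.float32)))
E
```

```text
bar n 58 [0.5027 0.2804 0.0737] 0.07923046745191775
table z 0.0002827961632422271
n 369
tray rect ((502.7354736328125, 270.8186340332031), (143.68719482421875, 106.64278411865234), 89.36177825927734)
bar rect ((502.102294921875, 280.8471374511719), (43.09980773925781, 11.736991882324219), 11.620543479919434)
bail n 143 [ 0.4814 -0.116   0.105 ] 0.11390636900239959
((481.11614990234375, -116.08828735351562), (129.62661743164062, 14.565343856811523), 4.5557379722595215)
87 [ 0.4804 -0.1173  0.1066] ((480.3821105957031, -117.213623046875), (71.00081634521484, 12.438385009765625), 4.55573844909668)
dish [ 0.48258307 -0.11681974  0.03575623] ((482.8958740234375, -116.8126449584961), 63.5004997253418)
stand 57 ((481.9198303222656, -116.12715148925781), (108.71622467041016, 109.95413970947266), 6.161553859710693)
```

```bash
python3 - <<'E'
from h import *
rows([(0.2,-0.26,.25,-40),(0.34,0,.26,20),(0.2,0.26,.26,80),(-.03,.30,.24,102)],8.5)
E
```

```text
rows 12 [np.float64(2.1), np.float64(-2.7), np.float64(-0.5), np.float64(-0.135), 8.5, np.float64(2.4), np.float64(-2.3), np.float64(-0.4), np.float64(-0.135), 8.5, np.float64(2.7), np.float64(-2.0), np.float64(-0.5), np.float64(-0.135), 8.5, np.float64(3.0), np.float64(-1.6), np.float64(-0.5), np.float64(-0.135), 8.5, np.float64(-0.8), np.float64(-3.6), np.float64(0.1), np.float64(-0.131), 8.5, np.float64(-0.2), np.float64(-3.7), np.float64(0.1), np.float64(-0.131), 8.5, np.float64(0.2), np.float64(-3.7), np.float64(0.1), np.float64(-0.131), 8.5, np.float64(0.7), np.float64(-3.6), np.float64(0.1), np.float64(-0.131), 8.5, np.float64(1.1), np.float64(-3.5), np.float64(0.1), np.float64(-0.131), 8.5, np.float64(1.7), np.float64(-3.4), np.float64(0.1), np.float64(-0.131), 8.5, np.float64(2.0), np.float64(-3.1), np.float64(0.1), np.float64(-0.131), 8.5, np.float64(2.4), np.float64(-2.8), np.float64(0.1), np.float64(-0.131), 8.5]
rows 12 [np.float64(-0.5), np.float64(-3.6), np.float64(0.3), np.float64(-0.131), 8.5, np.float64(-0.1), np.float64(-3.7), np.float64(0.3), np.float64(-0.131), 8.5, np.float64(0.4), np.float64(-3.7), np.float64(0.3), np.float64(-0.131), 8.5, np.float64(0.9), np.float64(-3.5), np.float64(0.4), np.float64(-0.131), 8.5, np.float64(1.4), np.float64(-3.4), np.float64(0.3), np.float64(-0.131), 8.5, np.float64(1.8), np.float64(-3.2), np.float64(0.3), np.float64(-0.131), 8.5, np.float64(2.2), np.float64(-3.0), np.float64(0.3), np.float64(-0.131), 8.5, np.float64(2.5), np.float64(-2.6), np.float64(0.3), np.float64(-0.131), 8.5, 0, np.float64(-4.7), np.float64(0.6), np.float64(-0.077), 8.5, np.float64(0.3), np.float64(-4.6), np.float64(0.6), np.float64(-0.077), 8.5, np.float64(0.7), np.float64(-4.6), np.float64(0.6), np.float64(-0.077), 8.5, np.float64(1.0), np.float64(-4.5), np.float64(0.5), np.float64(-0.077), 8.5]
rows 1 [np.float64(1.4), np.float64(-4.5), np.float64(0.6), np.float64(-0.077), 8.5]
```

Call:
send_rows(motion=[2.1,-2.7,-0.5,-0.135,8.5,2.4,-2.3,-0.4,-0.135,8.5,2.7,-2,-0.5,-0.135,8.5,3,-1.6,-0.5,-0.135,8.5,-0.8,-3.6,0.1,-0.131,8.5,-0.2,-3.7,0.1,-0.131,8.5,0.2,-3.7,0.1,-0.131,8.5,0.7,-3.6,0.1,-0.131,8.5,1.1,-3.5,0.1,-0.131,8.5,1.7,-3.4,0.1,-0.131,8.5,2,-3.1,0.1,-0.131,8.5,2.4,-2.8,0.1,-0.131,8.5])

```text
time: 2.9
eef_pos: [0.3405, 0.0104, 0.2603]
tcp_rot: [0.979, 0.199, -0.005, -0.041]
contact_force: [0.1, -0.2, -0.4]
opening: 0.996
```

```bash
sed -i 's/str(\[round(v,3) if v else 0/str([float(round(v,3)) if v else 0/' h.py; python3 st.py; python3 - <<'E'
from h import *
rows([(0.2,0.26,.26,80),(-.03,.30,.24,102)],8.5)
E
```

```text
t 2.9 pos [0.3405 0.0104 0.2603] rad 0.341 open 0.996 F [ 0.07 -0.17 -0.36]
q [-0.321 -0.547  2.275  0.067  1.463 -0.731]
toolx [0.921 0.39  0.007] y [ 0.389 -0.918 -0.082] z [-0.025  0.078 -0.997] tilt deg 4.72
rows 12 [-0.5, -4.1, 0.3, -0.142, 8.5, 0.2, -4.0, 0.4, -0.142, 8.5, 0.7, -4.1, 0.3, -0.142, 8.5, 1.2, -3.8, 0.3, -0.142, 8.5, 1.8, -3.7, 0.4, -0.142, 8.5, 2.3, -3.4, 0.3, -0.142, 8.5, 2.7, -3.0, 0.3, -0.142, 8.5, 0, -4.6, 0.6, -0.077, 8.5, 0.3, -4.7, 0.6, -0.077, 8.5, 0.6, -4.6, 0.6, -0.077, 8.5, 1.1, -4.5, 0.5, -0.077, 8.5, 1.3, -4.5, 0.6, -0.077, 8.5]
```

Tracks well.

Call:
send_rows(motion=[-0.5,-4.1,0.3,-0.142,8.5,0.2,-4.0,0.4,-0.142,8.5,0.7,-4.1,0.3,-0.142,8.5,1.2,-3.8,0.3,-0.142,8.5,1.8,-3.7,0.4,-0.142,8.5,2.3,-3.4,0.3,-0.142,8.5,2.7,-3.0,0.3,-0.142,8.5,0,-4.6,0.6,-0.077,8.5,0.3,-4.7,0.6,-0.077,8.5,0.6,-4.6,0.6,-0.077,8.5,1.1,-4.5,0.5,-0.077,8.5,1.3,-4.5,0.6,-0.077,8.5])

```text
time: 4.1
eef_pos: [-0.0498, 0.2971, 0.2408]
tcp_rot: [0.604, 0.795, 0.03, -0.035]
contact_force: [0.4, 1.1, -0.3]
opening: 0.995
```

Call:
send_rows(motion=[-4,0,0,0,8.5,-4,0,0,0,8.5,-3,0,0,0,8.5])

```text
time: 4.4
eef_pos: [-0.0419, 0.2543, 0.2376]
tcp_rot: [0.582, 0.813, 0.009, -0.019]
contact_force: [1.0, 0.1, 0.2]
opening: 0.997
```

```bash
python3 st.py
```

```text
t 4.4 pos [-0.0419  0.2543  0.2376] rad 0.258 open 0.997 F [1.05 0.11 0.24]
q [ 1.3   -0.896  2.484  0.03   1.523 -0.599]
toolx [-0.321  0.946  0.042] y [ 0.947  0.322 -0.007] z [-0.021  0.038 -0.999] tilt deg 2.46
```

Call:
send_rows(motion=[-3,1,0,0,8.5,-3,1,0,0,8.5,0,0,0,0,8.5])

```text
time: 4.7
eef_pos: [-0.0011, 0.2497, 0.2369]
tcp_rot: [0.587, 0.81, -0.002, -0.01]
contact_force: [-1.1, 0.3, 0.9]
opening: 0.993
```

```bash
python3 st.py
```

```text
t 4.7 pos [-0.0011  0.2497  0.2369] rad 0.25 open 0.993 F [-1.1   0.32  0.91]
q [ 1.138 -0.896  2.485  0.02   1.553 -0.75 ]
toolx [-0.311  0.95   0.014] y [ 0.95   0.311 -0.014] z [-0.018  0.008 -1.   ] tilt deg 1.13
```

```bash
python3 - <<'E'
from h import *
rows([(0.26,0.33,.22,101.6),(0.502,0.2805,.13,101.6)],5)
E
```

```text
rows 12 [-0.1, 4.6, 0.2, 0.019, 5.0, 0, 4.5, 0.2, 0.019, 5.0, 0.1, 4.6, 0.2, 0.019, 5.0, 0.2, 4.5, 0.3, 0.019, 5.0, 0.2, 4.6, 0.2, 0.019, 5.0, 0.4, 4.5, 0.2, 0.019, 5.0, -1.6, 3.8, 1.4, 0, 5.0, -1.7, 3.8, 1.4, 0, 5.0, -1.6, 3.8, 1.5, 0, 5.0, -1.7, 3.8, 1.4, 0, 5.0, -1.6, 3.9, 1.4, 0, 5.0, -1.6, 3.8, 1.4, 0, 5.0]
```

Call:
send_rows(motion=[-0.1,4.6,0.2,0.019,5.0,0,4.5,0.2,0.019,5.0,0.1,4.6,0.2,0.019,5.0,0.2,4.5,0.3,0.019,5.0,0.2,4.6,0.2,0.019,5.0,0.4,4.5,0.2,0.019,5.0,-1.6,3.8,1.4,0,5.0,-1.7,3.8,1.4,0,5.0,-1.6,3.8,1.5,0,5.0,-1.7,3.8,1.4,0,5.0,-1.6,3.9,1.4,0,5.0,-1.6,3.8,1.4,0,5.0])

```text
time: 5.9
eef_pos: [0.5324, 0.2613, 0.129]
tcp_rot: [0.654, 0.756, 0.008, -0.013]
contact_force: [-0.3, 0.5, 0.5]
opening: 0.586
```

```bash
python3 st.py; python3 - <<'E'
from h import *
rows([(0.502,0.2805,.13,101.6),(0.502,0.2805,.049,101.6)],5,nmax=2.5)
E
```

```text
t 5.9 pos [0.5324 0.2613 0.129 ] rad 0.593 open 0.586 F [-0.3   0.52  0.49]
q [ 0.272  0.21   1.867  0.036  1.066 -1.461]
toolx [-0.144  0.989  0.031] y [ 0.989  0.145 -0.005] z [-0.009  0.03  -1.   ] tilt deg 1.79
rows 6 [1.2, -1.4, 0, -0.029, 5.0, 1.2, -1.3, 0, -0.029, 5.0, -0.1, 0, 2.0, 0, 5.0, 0, 0, 2.0, 0, 5.0, -0.1, 0, 2.1, 0, 5.0, -0.1, 0, 2.0, 0, 5.0]
```

Call:
send_rows(motion=[1.2,-1.4,0,-0.029,5.0,1.2,-1.3,0,-0.029,5.0,0,0,0,0,5])

```text
time: 6.2
eef_pos: [0.5056, 0.2739, 0.1227]
tcp_rot: [0.638, 0.77, 0.005, -0.016]
contact_force: [0.3, 0.7, -0.5]
opening: 0.585
```

```bash
python3 st.py; python3 - <<'E'
from h import *
rows([(0.502,0.2805,.049,101.6)],5,nmax=2)
p,d=cams.read_camera("top"); crop(p,120,160,100,80,7,'pics/c1.png')
E
```

```text
t 6.2 pos [0.5056 0.2739 0.1227] rad 0.575 open 0.585 F [ 0.27  0.71 -0.47]
q [ 0.306  0.184  1.91   0.036  1.057 -1.469]
toolx [-0.185  0.982  0.03 ] y [ 0.982  0.186 -0.013] z [-0.018  0.027 -0.999] tilt deg 1.87
rows 4 [0.1, 0, 1.8, -0.004, 5.0, 0.1, -0.1, 1.9, -0.004, 5.0, 0.2, 0, 1.8, -0.004, 5.0, 0.1, 0, 1.9, -0.004, 5.0]
```

View pics/c1.png

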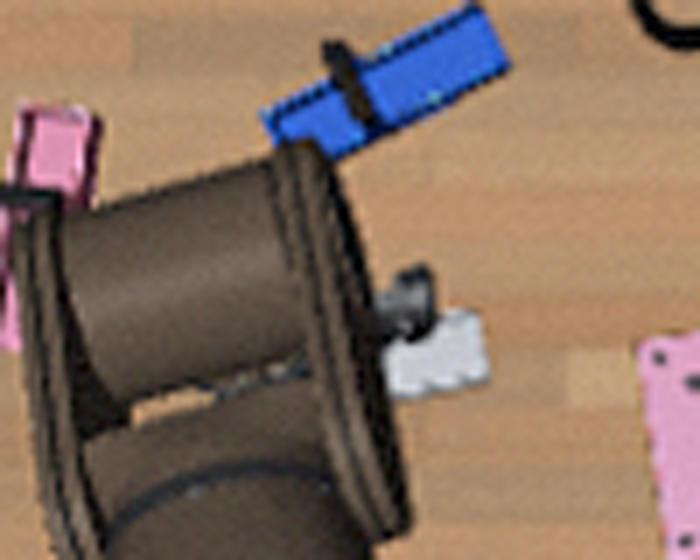

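Call:
send_rows(motion=[0.1,0,1.8,-0.004,5.0,0.1,-0.1,1.9,-0.004,5.0,0.2,0,1.8,-0.004,5.0,0.1,0,1.9,-0.004,5.0,0,0,0,0,5.0])

```text
time: 6.75
eef_pos: [0.5046, 0.2828, 0.0567]
tcp_rot: [0.631, 0.775, 0.013, -0.01]
contact_force: [0.0, 1.1, -0.2]
opening: 0.588
```

```bash
python3 st.py; python3 - <<'E'
from h import *
rows([(0.502,0.2805,.049,101.6)],5,nmax=2)
E
```

```text
t 6.75 pos [0.5046 0.2828 0.0567] rad 0.578 open 0.588 F [ 0.05  1.12 -0.23]
q [ 0.322  0.275  1.941  0.038  0.914 -1.476]
toolx [-0.203  0.979  0.031] y [0.979 0.203 0.008] z [ 0.001  0.032 -0.999] tilt deg 1.86
rows 1 [-0.2, -0.3, 0.8, 0.002, 5.0]
```

Call:
send_rows(motion=[-0.2,-0.3,0.8,0,5,0,0,0,0,0,0,0,0,0,0,0,0,0,0,0,0,0,0,0,0,0,0,0,0,0,0,0,0,0,0], grip_force=60)

```text
time: 7.45
eef_pos: [0.5034, 0.2812, 0.0533]
tcp_rot: [0.631, 0.775, 0.016, -0.008]
contact_force: [0.4, 0.5, -1.3]
opening: 0.128
```

```bash
python3 st.py
```

```text
t 7.45 pos [0.5034 0.2812 0.0533] rad 0.577 open 0.128 F [ 0.38  0.45 -1.25]
q [ 0.32   0.273  1.951  0.039  0.898 -1.479]
toolx [-0.203  0.979  0.032] y [0.979 0.203 0.016] z [ 0.009  0.035 -0.999] tilt deg 2.06
```

Call:
send_rows(motion=[0,0,-1,0,0,0,0,-1.5,0,0,0,0,-2,0,0,0,0,-2,0,0,0,0,-2,0,0])

```text
time: 7.95
eef_pos: [0.4999, 0.2769, 0.14]
tcp_rot: [0.631, 0.775, 0.012, -0.01]
contact_force: [0.4, -0.6, -3.5]
opening: 0.129
```

```bash
python3 st.py; python3 - <<'E'
from h import *
p,d=cams.read_camera("side"); crop(p,160,100,140,100,5,'pics/s1.png')
E
```

```text
t 7.95 pos [0.4999 0.2769 0.14  ] rad 0.571 open 0.129 F [ 0.35 -0.6  -3.53]
q [ 0.315  0.146  1.919  0.034  1.067 -1.476]
toolx [-0.203  0.979  0.031] y [0.979 0.203 0.007] z [ 0.     0.031 -1.   ] tilt deg 1.8
```

View pics/s1.png

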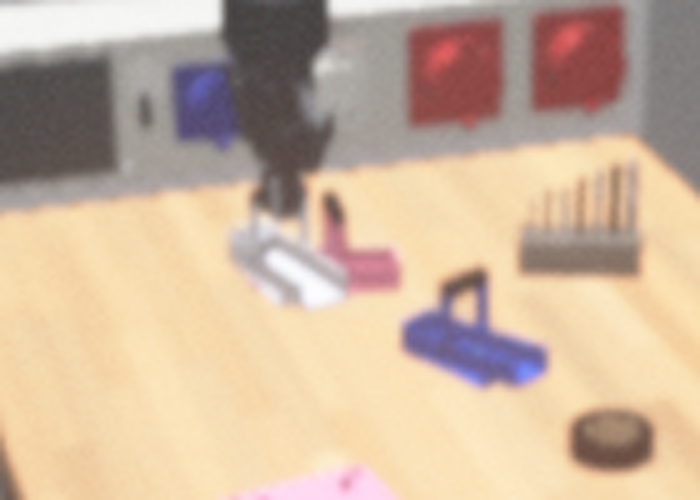

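```bash
python3 - <<'E'
from h import *
rows([(0.25,.33,.24, 20),(0.02,0.28,.25,0)],0,nmax=3)
E
```

```text
rows 12 [1.1, -2.4, -1.0, 0.143, 0, 0.7, -2.4, -0.9, 0.143, 0, 0.3, -2.6, -1.0, 0.143, 0, 0, -2.6, -0.9, 0.143, 0, -0.4, -2.5, -1.0, 0.143, 0, -0.7, -2.5, -0.9, 0.143, 0, -1.1, -2.3, -1.0, 0.143, 0, -1.4, -2.2, -0.9, 0.143, 0, -1.7, -1.9, -1.0, 0.143, 0, -2.0, -1.7, -0.9, 0.143, 0, -2.9, -0.4, -0.2, 0.043, 0, -2.9, -0.2, -0.1, 0.043, 0]
rows 6 [-3.0, -0.2, -0.2, 0.043, 0, -2.9, 0, -0.2, 0.043, 0, -2.9, 0.1, -0.2, 0.043, 0, -3.0, 0.3, -0.1, 0.043, 0, -2.9, 0.4, -0.2, 0.043, 0, -2.9, 0.4, -0.2, 0.043, 0]
```

Call:
send_rows(motion=[0.5,-1.2,-0.5,0.07,0,0.9,-2.4,-1.0,0.143,0,0.5,-2.4,-0.9,0.143,0,0.2,-2.6,-1.0,0.143,0,-0.1,-2.6,-0.9,0.143,0,-0.5,-2.5,-1.0,0.143,0,-0.9,-2.4,-0.9,0.143,0,-1.2,-2.3,-1.0,0.143,0,-1.6,-2.1,-0.9,0.143,0,-1.9,-1.9,-1.0,0.143,0,-2.2,-1.6,-0.9,0.13,0])

```text
time: 9.1
eef_pos: [0.2305, 0.3428, 0.2534]
tcp_rot: [0.994, 0.11, 0.012, -0.018]
contact_force: [0.2, 0.2, -2.4]
opening: 0.129
```

```bash
python3 st.py;python3 - <<'E'
from h import *
rows([(0.02,0.28,.25,0)],0,nmax=3)
E
```

```text
t 9.1 pos [0.2305 0.3428 0.2534] rad 0.413 open 0.129 F [ 0.18  0.18 -2.42]
q [ 0.722 -0.378  2.177  0.017  1.302  0.498]
toolx [0.976 0.218 0.027] y [ 0.219 -0.975 -0.034] z [ 0.019  0.039 -0.999] tilt deg 2.49
rows 8 [-2.7, 0.2, 0, 0.027, 0, -2.8, 0.3, -0.1, 0.027, 0, -2.7, 0.3, 0, 0.027, 0, -2.7, 0.4, -0.1, 0.027, 0, -2.7, 0.5, 0, 0.027, 0, -2.7, 0.6, 0, 0.027, 0, -2.7, 0.6, -0.1, 0.027, 0, -2.6, 0.7, 0, 0.027, 0]
```

Call:
send_rows(motion=[-2.7,0.2,0,0.027,0,-2.8,0.3,-0.1,0.027,0,-2.7,0.3,0,0.027,0,-2.7,0.4,-0.1,0.027,0,-2.7,0.5,0,0.027,0,-2.7,0.6,0,0.027,0,-2.7,0.6,-0.1,0.027,0,-1.5,1.5,0,0.027,0,0,2.5,0,0,0,0,2.5,0,0,0,0,3,0,0,0,0,3,0,0,0])

```text
time: 10.3
eef_pos: [0.0266, 0.2447, 0.2461]
tcp_rot: [1.0, -0.002, 0.009, 0.005]
contact_force: [-0.3, -0.1, -2.1]
opening: 0.127
```

```bash
python3 st.py
```

```text
t 10.3 pos [0.0266 0.2447 0.2461] rad 0.246 open 0.127 F [-0.33 -0.12 -2.07]
q [ 1.063 -0.896  2.469 -0.021  1.568  1.066]
toolx [ 1.    -0.003  0.019] y [-0.003 -1.     0.009] z [ 0.019 -0.009 -1.   ] tilt deg 1.2
```

Call:
send_rows(motion=[0,4,0,0,0,0,4,0,0,0,0,4,0,0,0,0,4,0,0,0])

```text
time: 10.7
eef_pos: [0.0471, 0.2191, 0.2494]
tcp_rot: [0.999, -0.003, 0.004, 0.05]
contact_force: [0.1, -0.6, -3.4]
opening: 0.127
```

```bash
python3 st.py
```

```text
t 10.7 pos [0.0471 0.2191 0.2494] rad 0.224 open 0.127 F [ 0.13 -0.64 -3.42]
q [ 0.969 -0.895  2.465 -0.063  1.651  0.972]
toolx [ 1.    -0.005  0.008] y [-0.006 -0.995  0.1  ] z [ 0.007 -0.1   -0.995] tilt deg 5.77
```

Call:
send_rows(motion=[-1,5,0,0,0,-1,5,0,0,0,-1,5,0,0,0,-1,5,0,0,0,-1,5,0,0,0,-1,5,0,0,0])

```text
time: 11.3
eef_pos: [0.0297, 0.1797, 0.3024]
tcp_rot: [0.991, -0.008, -0.01, 0.133]
contact_force: [0.0, 0.3, -2.9]
opening: 0.124
```

```bash
python3 st.py
```

```text
t 11.3 pos [0.0297 0.1797 0.3024] rad 0.182 open 0.124 F [ 0.04  0.26 -2.9 ]
q [ 1.01  -0.895  2.386 -0.129  1.888  1.001]
toolx [ 1.    -0.019 -0.017] y [-0.013 -0.964  0.265] z [-0.022 -0.264 -0.964] tilt deg 15.38
```

Call:
send_rows(motion=[-1,4.5,2,0,0,-1,4.5,2,0,0,-1,4.5,2,0,0])

```text
time: 11.6
eef_pos: [0.0092, 0.1635, 0.2885]
tcp_rot: [0.985, -0.01, -0.012, 0.172]
contact_force: [0.4, -0.6, -3.5]
opening: 0.128
```

```bash
python3 st.py; python3 - <<'E'
from h import *
p,d=cams.read_camera("top"); crop(p,130,254,200,130,4,'pics/c2.png')
p,d=cams.read_camera("side"); cv2.imwrite('pics/s2.png',p[:,:,::-1])
E
```

```text
t 11.6 pos [0.0092 0.1635 0.2885] rad 0.164 open 0.128 F [ 0.38 -0.58 -3.53]
q [ 1.088 -0.895  2.42  -0.143  1.935  1.08 ]
toolx [ 0.999 -0.024 -0.021] y [-0.016 -0.94   0.34 ] z [-0.028 -0.339 -0.94 ] tilt deg 19.9
```

View pics/c2.png

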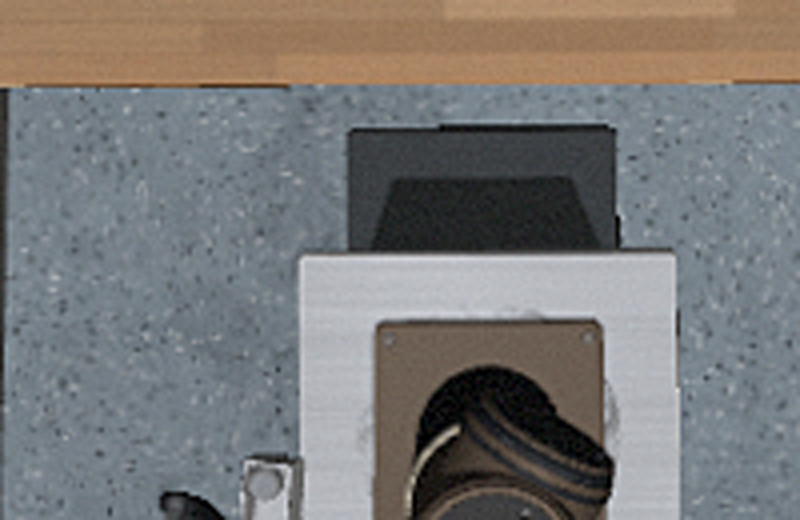

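View pics/s2.png

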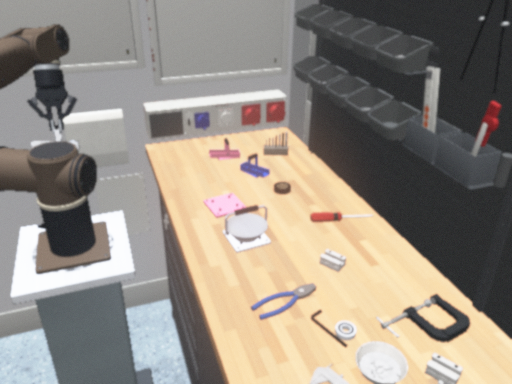

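Call:
send_rows(motion=[0,-3,1,0,0,0,-3,3,0,0,0,-1,4,0,0,0,0,4,0,0,0,2,2,0,0,0,4,1,0,0,0,5,1,0,0])

```text
time: 12.4
eef_pos: [0.012, 0.1847, 0.2174]
tcp_rot: [0.98, -0.007, -0.012, 0.196]
contact_force: [1.4, 0.1, -2.8]
opening: 0.126
```

```bash
python3 st.py
```

```text
t 12.4 pos [0.012  0.1847 0.2174] rad 0.185 open 0.126 F [ 1.38  0.1  -2.83]
q [ 1.138 -0.736  2.484 -0.141  1.764  1.151]
toolx [ 1.    -0.018 -0.02 ] y [-0.009 -0.923  0.385] z [-0.026 -0.385 -0.923] tilt deg 22.67
```

Call:
send_rows(motion=[0,5,2,0,0,0,5,2,0,0])

```text
time: 12.6
eef_pos: [0.0149, 0.1438, 0.2613]
tcp_rot: [0.977, -0.006, -0.013, 0.211]
contact_force: [-8.2, 3.5, 8.1]
opening: 0.126
```

```bash
python3 st.py; python3 - <<'E'
from h import *
p,d=cams.read_camera("top"); crop(p,130,254,200,130,4,'pics/c3.png')
E
```

```text
t 12.6 pos [0.0149 0.1438 0.2613] rad 0.145 open 0.126 F [-8.21  3.49  8.07]
q [ 1.062 -0.897  2.481 -0.19   1.941  1.04 ]
toolx [ 1.    -0.018 -0.024] y [-0.006 -0.911  0.413] z [-0.029 -0.412 -0.911] tilt deg 24.41
```

View pics/c3.png

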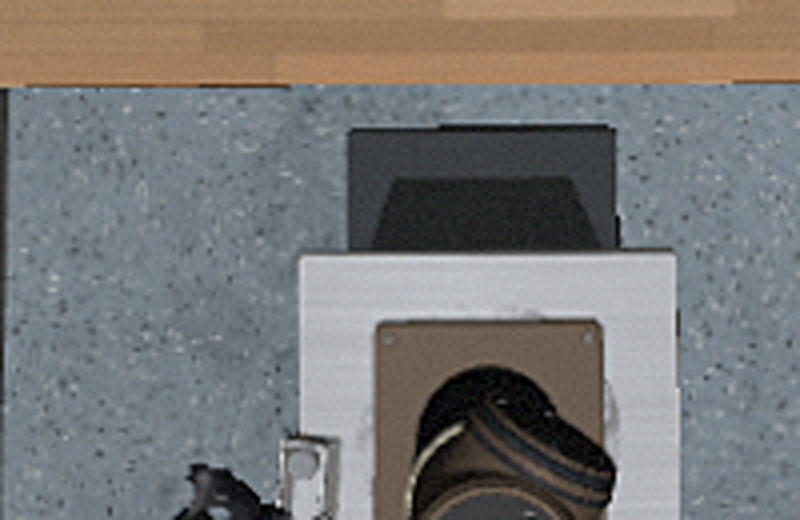

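```bash
python3 - <<'E'
from h import *
s=ctrl.get_state(); r=R.from_quat(s['tcp_rot'])
X=r.as_matrix()[:,0]; az0=np.degrees(np.arctan2(X[1],X[0])); print('Y',az0+180)
dish=np.array([.482,-.1165])
for sp in (0,.3,.6,.9,1.1,1.3,1.5):
    q=r*R.from_rotvec([0,0,sp]); tx=-q.as_matrix()[:,0]
    m=q.apply([-.07,0,.037]); c=[q.apply([-.038,y,.053]) for y in(-.021,.021)]
    print(sp,'Y',np.degrees(np.arctan2(tx[1],tx[0])).round(0),'pitch',np.degrees(np.arcsin(-tx[2])).round(1),'mouth rel',m.round(4),'foot corners',np.round(c,3).tolist())
rows([(0.08,.27,.26,None),(0.28,0.18,.26,None),(0.32,-.08,.26,None),(.42,-.2,.22,None),(.50,-.21,.18,None)],0,nmax=3)
E
```

```text
Y 178.87214712547808
0 Y 179.0 pitch -1.4 mouth rel [-0.0711 -0.014  -0.032 ] foot corners [[-0.039, -0.002, -0.056], [-0.04, -0.04, -0.039]]
0.3 Y 163.0 pitch 5.8 mouth rel [-0.0678  0.0047 -0.0407] foot corners [[-0.031, 0.007, -0.06], [-0.044, -0.029, -0.044]]
0.6 Y 147.0 pitch 12.4 mouth rel [-0.0585  0.0217 -0.0487] foot corners [[-0.021, 0.014, -0.064], [-0.045, -0.017, -0.049]]
0.9 Y 130.0 pitch 18.1 mouth rel [-0.0441  0.0353 -0.0554] foot corners [[-0.008, 0.017, -0.066], [-0.041, -0.006, -0.054]]
1.1 Y 119.0 pitch 21.1 mouth rel [-0.0323  0.042  -0.0588] foot corners [[0.0, 0.017, -0.066], [-0.037, 0.001, -0.057]]
1.3 Y 106.0 pitch 23.2 mouth rel [-0.0193  0.0463 -0.0613] foot corners [[0.009, 0.016, -0.066], [-0.032, 0.007, -0.06]]
1.5 Y 94.0 pitch 24.4 mouth rel [-0.0055  0.0482 -0.0626] foot corners [[0.017, 0.013, -0.065], [-0.025, 0.012, -0.063]]
rows 12 [1.2, -2.3, -1.1, 0, 0, 1.3, -2.4, -1.0, 0, 0, 1.2, -2.3, -1.1, 0, 0, 1.3, -2.3, -1.0, 0, 0, 1.2, -2.4, -1.1, 0, 0, 2.5, 1.0, 0.4, 0, 0, 2.5, 1.0, 0.4, 0, 0, 2.6, 1.0, 0.4, 0, 0, 2.5, 1.0, 0.4, 0, 0, 2.5, 1.0, 0.4, 0, 0, 2.5, 1.0, 0.4, 0, 0, 2.6, 1.1, 0.3, 0, 0]
rows 12 [2.5, 1.0, 0.4, 0, 0, 0.5, 2.6, 1.2, 0, 0, 0.5, 2.6, 1.2, 0, 0, 0.5, 2.7, 1.2, 0, 0, 0.5, 2.6, 1.2, 0, 0, 0.5, 2.6, 1.2, 0, 0, 0.5, 2.6, 1.2, 0, 0, 0.5, 2.6, 1.1, 0, 0, 0.5, 2.7, 1.2, 0, 0, 0.5, 2.6, 1.2, 0, 0, 1.7, 1.5, 1.4, 0, 0, 1.7, 1.5, 1.4, 0, 0]
rows 7 [1.8, 1.6, 1.4, 0, 0, 1.7, 1.5, 1.4, 0, 0, 1.7, 1.5, 1.4, 0, 0, 1.7, 1.5, 1.4, 0, 0, 2.7, -0.3, 1.3, 0, 0, 2.7, -0.2, 1.2, 0, 0, 2.7, -0.3, 1.3, 0, 0]
```

Call:
send_rows(motion=[0.5,-1.5,-0.5,0,0,1,-2.3,-1,0,0,1.2,-2.3,-1.1,0,0,1.3,-2.3,-1.0,0,0,1.4,-2.4,-1.1,0,0,2,-1,-0.5,0,0])

```text
time: 13.25
eef_pos: [0.093, 0.2731, 0.2601]
tcp_rot: [0.978, -0.009, -0.011, 0.206]
contact_force: [0.2, -0.1, -2.6]
opening: 0.124
```

```bash
python3 st.py; python3 - <<'E'
from h import *
rows([(0.28,0.18,.26,None),(0.32,-.08,.26,None),(.42,-.2,.22,None),(.5,-.21,.18,None)],0,nmax=3)
E
```

```text
t 13.25 pos [0.093  0.2731 0.2601] rad 0.288 open 0.124 F [ 0.22 -0.14 -2.62]
q [ 1.047 -0.412  2.227 -0.182  1.702  1.075]
toolx [ 1.    -0.022 -0.019] y [-0.012 -0.915  0.403] z [-0.026 -0.403 -0.915] tilt deg 23.81
rows 12 [2.7, 1.2, 0.5, 0, 0, 2.7, 1.2, 0.4, 0, 0, 2.7, 1.1, 0.5, 0, 0, 2.7, 1.2, 0.5, 0, 0, 2.7, 1.2, 0.4, 0, 0, 2.7, 1.2, 0.5, 0, 0, 2.7, 1.2, 0.5, 0, 0, 0.5, 2.6, 1.1, 0, 0, 0.5, 2.7, 1.2, 0, 0, 0.5, 2.6, 1.1, 0, 0, 0.5, 2.6, 1.2, 0, 0, 0.5, 2.7, 1.1, 0, 0]
rows 12 [0.5, 2.6, 1.2, 0, 0, 0.5, 2.7, 1.1, 0, 0, 0.6, 2.6, 1.2, 0, 0, 0.5, 2.6, 1.1, 0, 0, 1.7, 1.5, 1.4, 0, 0, 1.7, 1.6, 1.4, 0, 0, 1.7, 1.5, 1.3, 0, 0, 1.8, 1.6, 1.4, 0, 0, 1.7, 1.5, 1.4, 0, 0, 1.7, 1.6, 1.4, 0, 0, 2.7, -0.3, 1.3, 0, 0, 2.7, -0.3, 1.3, 0, 0]
rows 1 [2.7, -0.2, 1.2, 0, 0]
```

Call:
send_rows(motion=[1.5,0.6,0.3,0,0,2.5,1.1,0.4,0,0,2.7,1.1,0.5,0,0,2.7,1.2,0.5,0,0,2.7,1.2,0.4,0,0,2.7,1.2,0.5,0,0,2.2,1.8,0.8,0,0,1.2,2.6,1.1,0,0,0.5,2.7,1.2,0,0,0.5,2.6,1.1,0,0,0.5,2.6,1.2,0,0,0.5,2.7,1.1,0,0])

```text
time: 14.45
eef_pos: [0.293, 0.0292, 0.2593]
tcp_rot: [0.98, -0.009, -0.008, 0.199]
contact_force: [0.0, 0.1, -4.0]
opening: 0.125
```

```bash
python3 st.py; python3 - <<'E'
from h import *
rows([(0.34,-.1,.26,None),(.42,-.2,.22,None),(.519,-.215,.17,None)],0,nmax=3)
E
```

```text
t 14.45 pos [0.293  0.0292 0.2593] rad 0.294 open 0.125 F [ 0.04  0.08 -4.  ]
q [ 0.084 -0.61   2.346 -0.399  1.471  0.155]
toolx [ 1.    -0.02  -0.013] y [-0.013 -0.921  0.39 ] z [-0.02  -0.39  -0.921] tilt deg 22.98
rows 12 [1.0, 2.4, 1.0, 0, 0, 1.0, 2.3, 1.0, 0, 0, 1.0, 2.4, 0.9, 0, 0, 1.0, 2.4, 1.0, 0, 0, 1.0, 2.4, 1.0, 0, 0, 1.6, 1.5, 1.5, 0, 0, 1.7, 1.5, 1.5, 0, 0, 1.6, 1.5, 1.4, 0, 0, 1.7, 1.5, 1.5, 0, 0, 1.6, 1.5, 1.5, 0, 0, 2.5, -0.2, 1.2, 0, 0, 2.5, -0.2, 1.3, 0, 0]
rows 2 [2.5, -0.1, 1.2, 0, 0, 2.5, -0.2, 1.3, 0, 0]
```

Call:
send_rows(motion=[1.0,2.4,1.0,0,0,1.0,2.3,1.0,0,0,1.0,2.4,0.9,0,0,1.0,2.4,1.0,0,0,1.0,2.4,1.0,0,0,1.6,1.5,1.2,0,0,1.7,1.5,1.2,0,0,1.6,1.5,1.2,0,0,1.7,1.5,1.3,0,0,1.6,1,1.3,0,0,2,0,1,0,0])

```text
time: 15.55
eef_pos: [0.4325, -0.2052, 0.221]
tcp_rot: [0.98, -0.019, -0.006, 0.196]
contact_force: [0.8, -0.1, -3.1]
opening: 0.124
```

```bash
python3 st.py; python3 - <<'E'
from h import *
rows([(.519,-.205,.15,None),(.519,-.1985,.128,None)],0,nmax=2.5)
E
```

```text
t 15.55 pos [ 0.4325 -0.2052  0.221 ] rad 0.479 open 0.124 F [ 0.76 -0.09 -3.07]
q [-0.471 -0.201  2.136 -0.409  1.075 -0.259]
toolx [ 0.999 -0.04  -0.004] y [-0.036 -0.923  0.384] z [-0.019 -0.383 -0.923] tilt deg 22.57
rows 6 [1.7, -0.6, 1.3, 0, 0, 1.8, -0.6, 1.3, 0, 0, 1.7, -0.6, 1.2, 0, 0, 1.7, -0.6, 1.3, 0, 0, 1.8, -0.6, 1.3, 0, 0, 0, -1.5, 1.8, 0, 0]
```

Call:
send_rows(motion=[1.7,-0.6,1.3,0,0,1.8,-0.6,1.3,0,0,1.7,-0.6,1.2,0,0,1.7,-0.6,1.3,0,0,1,-0.6,1.3,0,0,0,0,0,0,0])

```text
time: 16.15
eef_pos: [0.5106, -0.2045, 0.1475]
tcp_rot: [0.981, -0.023, -0.008, 0.193]
contact_force: [-0.8, -0.1, -3.7]
opening: 0.124
```

```bash
python3 st.py; python3 - <<'E'
from h import *
rows([(.519,-.1985,.128,None)],0,nmax=2.5)
p,d=cams.read_camera("top"); crop(p,220,150,160,120,4,'pics/c4.png')
p,d=cams.read_camera("side"); crop(p,180,170,140,100,5,'pics/s4.png')
E
```

```text
t 16.15 pos [ 0.5106 -0.2045  0.1475] rad 0.55 open 0.124 F [-0.81 -0.12 -3.69]
q [-0.402  0.075  2.019 -0.452  0.964 -0.109]
toolx [ 0.999 -0.049 -0.007] y [-0.043 -0.924  0.38 ] z [-0.025 -0.379 -0.925] tilt deg 22.32
rows 1 [0.8, -1.3, 1.6, 0, 0]
```

View pics/c4.png

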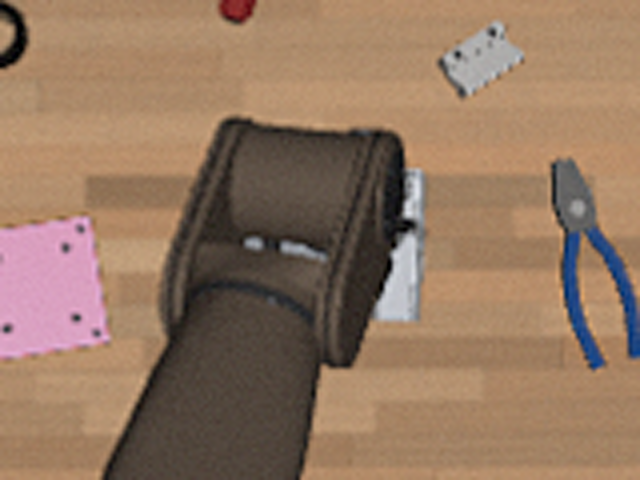

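View pics/s4.png

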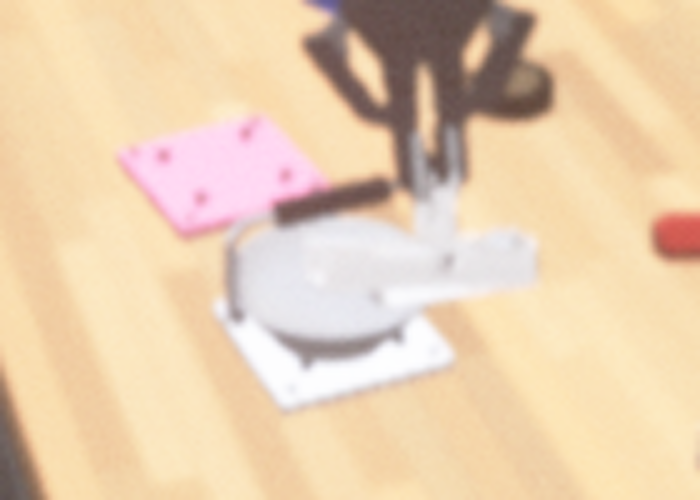

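Call:
send_rows(motion=[0.8,-1.0,1.4,0,0,0,-0.3,0.2,0,0,0,0,0,0,0])

```text
time: 16.55
eef_pos: [0.519, -0.2002, 0.134]
tcp_rot: [0.98, -0.025, -0.005, 0.196]
contact_force: [0.1, 0.4, -2.7]
opening: 0.124
```

```bash
python3 st.py
```

```text
t 16.55 pos [ 0.519  -0.2002  0.134 ] rad 0.556 open 0.124 F [ 0.1   0.36 -2.7 ]
q [-0.387  0.107  2.014 -0.465  0.939 -0.074]
toolx [ 0.999 -0.051 -0.   ] y [-0.047 -0.922  0.384] z [-0.019 -0.383 -0.923] tilt deg 22.57
```

Call:
send_rows(motion=[0,-0.1,0.3,0.145,0,0,0,0.2,0.145,0,0,0,0,0.145,0,0,0,0,0.145,0,0,0,0,0.145,0,0,0,0,0.145,0,0,0,0,0.145,0,0,0,0,0.145,0,0,0,0,0.13,0,0,0,0,0,0,0,0,0,0,0,0,0,0,0,0])

```text
time: 17.75
eef_pos: [0.5183, -0.2046, 0.1464]
tcp_rot: [0.755, -0.625, 0.125, 0.157]
contact_force: [0.3, -1.1, -1.8]
opening: 0.125
```

```bash
python3 st.py; python3 - <<'E'
from h import *
p,d=cams.read_camera("side"); crop(p,180,150,140,110,5,'pics/s5.png')
E
```

```text
t 17.75 pos [ 0.5183 -0.2046  0.1464] rad 0.557 open 0.125 F [ 0.32 -1.08 -1.85]
q [-0.394  0.083  2.015 -0.469  0.942  1.25 ]
toolx [ 0.188 -0.904  0.385] y [-0.982 -0.17   0.08 ] z [-0.006 -0.393 -0.919] tilt deg 23.15
```

View pics/s5.png

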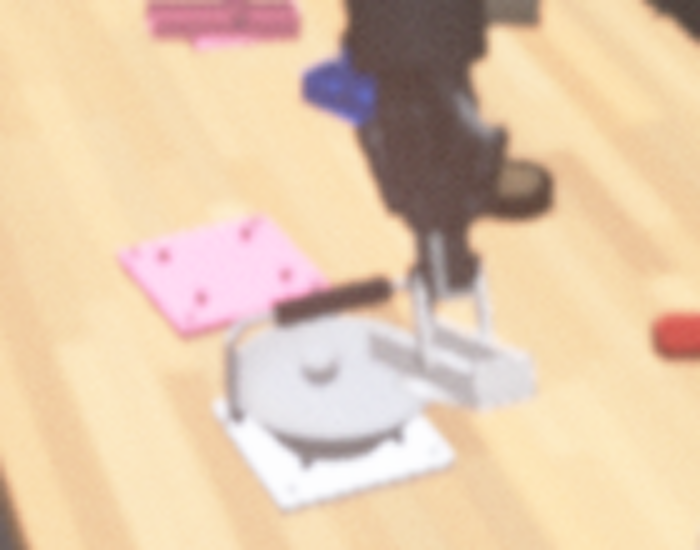

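```bash
python3 - <<'E'
from h import *
rows([(.50,-.25,.2,None),(.35,-.33,.25,-40),(.03,-.34,.24,0)],0,nmax=4.5)
E
```

```text
rows 12 [2.9, 1.5, -1.6, 0, 0, 2.9, 1.5, -1.5, 0, 0, 1.3, 3.3, -0.3, -0.134, 0, 0.8, 3.4, -0.3, -0.134, 0, 0.3, 3.5, -0.2, -0.134, 0, -0.1, 3.6, -0.3, -0.134, 0, -0.6, 3.5, -0.3, -0.134, 0, -3.0, 2.7, 0.2, -0.084, 0, -3.2, 2.4, 0.2, -0.084, 0, -3.4, 2.1, 0.2, -0.084, 0, -3.5, 1.8, 0.2, -0.084, 0, -3.7, 1.6, 0.2, -0.084, 0]
rows 3 [-3.8, 1.2, 0.1, -0.084, 0, -3.9, 0.9, 0.2, -0.084, 0, -3.9, 0.5, 0.2, -0.084, 0]
```

Call:
send_rows(motion=[2.9,1.5,-1.6,0,0,2.9,1.5,-1.5,0,0,1.3,3.3,-0.3,-0.134,0,0.8,3.4,-0.3,-0.134,0,0.3,3.5,-0.2,-0.134,0,-0.1,3.6,-0.3,-0.134,0,-0.6,3.5,-0.3,-0.134,0,-3.0,2.7,0.2,-0.084,0,-3.2,2.4,0.2,-0.084,0,-3.4,2.1,0.2,-0.084,0,-3.5,1.8,0.2,-0.084,0,-3.7,1.6,0.2,-0.084,0])

```text
time: 19.0
eef_pos: [0.1568, -0.3437, 0.2518]
tcp_rot: [0.97, -0.131, 0.024, 0.202]
contact_force: [-0.8, -1.1, -2.6]
opening: 0.128
```

```bash
python3 st.py; python3 - <<'E'
from h import *
rows([(.03,-.32,.24,0)],0,nmax=4.5)
p,d=cams.read_camera("top"); crop(p,220,150,160,120,4,'pics/c6.png')
E
```

```text
t 19.0 pos [ 0.1568 -0.3437  0.2518] rad 0.378 open 0.128 F [-0.84 -1.09 -2.6 ]
q [-1.35  -0.719  2.417 -0.108  1.047 -1.047]
toolx [ 0.965 -0.244  0.099] y [-0.264 -0.884  0.385] z [-0.006 -0.398 -0.917] tilt deg 23.44
rows 3 [-4.3, 0.3, 0.1, -0.083, 0, -4.3, -0.1, 0, -0.083, 0, -4.3, -0.5, 0.1, -0.083, 0]
```

View pics/c6.png

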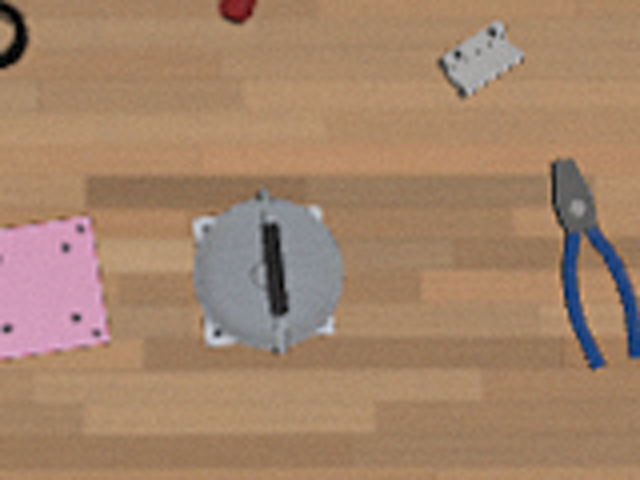

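Call:
send_rows(motion=[-4.3,-0.5,0.1,-0.083,0,-4.3,-1,0.1,-0.083,0,-3,-2,0.5,-0.083,0,-1,-3,1,0,0,0,-4,1,0,0,0,-4,1,0,0])

```text
time: 19.65
eef_pos: [0.0813, -0.3076, 0.2496]
tcp_rot: [0.987, -0.027, -0.017, 0.158]
contact_force: [0.0, 0.6, -2.1]
opening: 0.127
```

```bash
python3 st.py
```

```text
t 19.65 pos [ 0.0813 -0.3076  0.2496] rad 0.318 open 0.127 F [ 0.05  0.58 -2.1 ]
q [-1.61  -0.895  2.484 -0.032  1.235 -1.55 ]
toolx [ 0.998 -0.058 -0.026] y [-0.048 -0.949  0.313] z [-0.043 -0.311 -0.95 ] tilt deg 18.27
```

Call:
send_rows(motion=[0,-5,0,0,0,0,-5,0,0,0,0,-5,0,0,0,0,-5,0,0,0])

```text
time: 20.05
eef_pos: [0.17, -0.2145, 0.2457]
tcp_rot: [0.991, -0.038, -0.043, 0.123]
contact_force: [1.6, -0.0, -3.0]
opening: 0.126
```

```bash
python3 st.py
```

```text
t 20.05 pos [ 0.17   -0.2145  0.2457] rad 0.274 open 0.126 F [ 1.65 -0.04 -3.  ]
q [-1.093 -0.895  2.484 -0.199  1.383 -0.996]
toolx [ 0.993 -0.086 -0.076] y [-0.065 -0.967  0.247] z [-0.095 -0.24  -0.966] tilt deg 14.97
```

```bash
python3 - <<'E'
from h import *
rows([(.10,-.31,.24,-25),(-.06,-.31,.24,-45)],0,nmax=4.5)
E
```

```text
rows 7 [-2.0, 3.2, 1.2, 0.117, 0, -1.7, 3.4, 1.1, 0.117, 0, -1.2, 3.5, 1.2, 0.117, 0, -3.6, 1.6, 0.4, 0.09, 0, -3.5, 2.0, 0.4, 0.09, 0, -3.3, 2.2, 0.3, 0.09, 0, -3.1, 2.6, 0.4, 0.09, 0]
```

Call:
send_rows(motion=[-2.0,3.2,1.2,0.117,0,-1.7,3.4,1.1,0.117,0,-1.2,3.5,1.2,0.117,0,-3.6,1.6,0.4,0.09,0,-3.5,2.0,0.4,0.09,0,-3.3,2.2,0.3,0.09,0,-3.1,2.6,0.4,0.09,0])

```text
time: 20.75
eef_pos: [-0.0233, -0.3158, 0.2402]
tcp_rot: [0.933, -0.336, 0.015, 0.126]
contact_force: [-0.6, -1.0, -2.4]
opening: 0.124
```

```bash
cat > push.py <<'E'
import sys
from h import *
s=ctrl.get_state(); M=R.from_quat(s['tcp_rot']).as_matrix(); z=M[:,2]
h=-np.array([z[0],z[1],0]); h/=np.linalg.norm(h); print('need lean dir az',np.degrees(np.arctan2(h[1],h[0])).round(0),'pos az+180',(np.degrees(np.arctan2(s['eef_pos'][1],s['eef_pos'][0]))+180).round(0),'push tool',(M.T@h*5).round(1))
E
python3 st.py; python3 push.py
```

```text
t 20.75 pos [-0.0233 -0.3158  0.2402] rad 0.317 open 0.124 F [-0.59 -1.05 -2.38]
q [-2.014 -0.864  2.48   0.056  1.277 -1.332]
toolx [ 0.774 -0.623  0.112] y [-0.631 -0.743  0.225] z [-0.057 -0.245 -0.968] tilt deg 14.57
need lean dir az 77.0 pos az+180 86.0 push tool [-2.2 -4.3 -1.3]
```

Call:
send_rows(motion=[-2.4,-4.3,0,0,0,-2.4,-4.3,0,0,0,-2.4,-4.3,0,0,0,-2.4,-4.3,0,0,0])

```text
time: 21.15
eef_pos: [0.0153, -0.2793, 0.2402]
tcp_rot: [0.93, -0.358, -0.01, 0.077]
contact_force: [1.2, -0.4, -2.7]
opening: 0.124
```

```bash
python3 st.py; python3 push.py
```

```text
t 21.15 pos [ 0.0153 -0.2793  0.2402] rad 0.28 open 0.124 F [ 1.16 -0.44 -2.74]
q [-1.854 -0.896  2.484 -0.033  1.402 -1.116]
toolx [ 0.743 -0.668  0.037] y [-0.665 -0.732  0.15 ] z [-0.073 -0.136 -0.988] tilt deg 8.87
need lean dir az 62.0 pos az+180 93.0 push tool [-1.2 -4.8 -0.8]
```

Call:
send_rows(motion=[-2,3.8,0.5,0,0,-2,3.8,0.5,0,0,-1.5,-4,0,0,0,-1.8,-4.5,0,0,0,-1.8,-4.5,0,0,0,-1.8,-4.5,0,0,0])

```text
time: 21.75
eef_pos: [0.0061, -0.2565, 0.2379]
tcp_rot: [0.937, -0.347, -0.022, 0.029]
contact_force: [0.3, 0.0, -2.8]
opening: 0.122
```

```bash
python3 st.py; python3 push.py
```

```text
t 21.75 pos [ 0.0061 -0.2565  0.2379] rad 0.257 open 0.122 F [ 0.26  0.02 -2.77]
q [-1.904 -0.895  2.484 -0.045  1.497 -1.192]
toolx [ 0.758 -0.652 -0.021] y [-0.65  -0.757  0.069] z [-0.061 -0.039 -0.997] tilt deg 4.13
need lean dir az 33.0 pos az+180 91.0 push tool [ 1.4 -4.8 -0.4]
```

Call:
send_rows(motion=[-3.3,1,0,0,0,-3.3,-1,0,0,0,-2.5,-4,0,0,0,-2.5,-4,0,0,0,-2.5,-4,0,0,0])

```text
time: 22.25
eef_pos: [-0.0303, -0.2305, 0.2381]
tcp_rot: [0.942, -0.334, -0.035, -0.023]
contact_force: [-0.5, -0.3, -2.1]
opening: 0.131
```

```bash
python3 st.py; python3 push.py
```

```text
t 22.25 pos [-0.0303 -0.2305  0.2381] rad 0.232 open 0.131 F [-0.54 -0.31 -2.08]
q [-2.062 -0.895  2.484 -0.076  1.588 -1.381]
toolx [ 0.775 -0.627 -0.081] y [-0.63  -0.776 -0.02 ] z [-0.051  0.067 -0.996] tilt deg 4.81
need lean dir az -53.0 pos az+180 83.0 push tool [ 4.8  1.2 -0.4]
```

```bash
python3 - <<'E'
from h import *
rows([(.12,-.31,.25,-20),(.33,0,.26,20),(.16,.29,.26,50),(-.1,.30,.25,60)],0,nmax=4.6)
E
```

```text
rows 12 [4.1, -0.8, -0.6, -0.083, 0, 4.2, -0.5, -0.6, -0.083, 0, 4.2, -0.1, -0.7, -0.083, 0, 4.3, 0.2, -0.6, -0.083, 0, 1.0, -4.0, 0, -0.077, 0, 1.3, -4.0, 0, -0.077, 0, 1.6, -3.8, 0, -0.077, 0, 1.9, -3.7, 0, -0.077, 0, 2.2, -3.6, 0, -0.077, 0, 2.5, -3.3, 0, -0.077, 0, 2.7, -3.2, 0, -0.077, 0, 2.9, -3.0, 0, -0.077, 0]
rows 12 [3.2, -2.7, 0, -0.077, 0, -0.8, -4.1, 0.4, -0.066, 0, -0.5, -4.2, 0.3, -0.066, 0, -0.2, -4.1, 0.4, -0.066, 0, 0, -4.2, 0.3, -0.066, 0, 0.4, -4.2, 0.4, -0.066, 0, 0.6, -4.1, 0.3, -0.066, 0, 0.8, -4.1, 0.4, -0.066, 0, 1.2, -4.1, 0.3, -0.066, 0, -2.7, -3.4, 0.4, -0.029, 0, -2.5, -3.5, 0.4, -0.029, 0, -2.5, -3.5, 0.4, -0.029, 0]
rows 3 [-2.4, -3.6, 0.4, -0.029, 0, -2.2, -3.7, 0.4, -0.029, 0, -2.2, -3.8, 0.4, -0.029, 0]
```

Call:
send_rows(motion=[4.1,-0.8,-0.6,-0.083,0,4.2,-0.5,-0.6,-0.083,0,4.2,-0.1,-0.7,-0.083,0,4.3,0.2,-0.6,-0.083,0,1.0,-4.0,0,-0.077,0,1.3,-4.0,0,-0.077,0,1.6,-3.8,0,-0.077,0,1.9,-3.7,0,-0.077,0,2.2,-3.6,0,-0.077,0,2.5,-3.3,0,-0.077,0,2.7,-3.2,0,-0.077,0,2.9,-3.0,0,-0.077,0])

```text
time: 23.45
eef_pos: [0.3158, -0.0272, 0.2584]
tcp_rot: [0.989, 0.136, -0.025, -0.044]
contact_force: [1.0, -0.2, -2.5]
opening: 0.127
```

```bash
python3 st.py; python3 - <<'E'
from h import *
rows([(.16,.29,.26,50),(-.1,.30,.25,60)],0,nmax=4.6)
E
```

```text
t 23.45 pos [ 0.3158 -0.0272  0.2584] rad 0.317 open 0.127 F [ 1.03 -0.17 -2.52]
q [-0.448 -0.584  2.301  0.046  1.516 -0.726]
toolx [ 0.962  0.271 -0.038] y [ 0.267 -0.959 -0.094] z [-0.062  0.081 -0.995] tilt deg 5.84
rows 12 [-0.8, -4.3, 0.4, -0.075, 0, -0.5, -4.4, 0.4, -0.075, 0, -0.1, -4.4, 0.5, -0.075, 0, 0.2, -4.4, 0.4, -0.075, 0, 0.5, -4.4, 0.4, -0.075, 0, 0.8, -4.3, 0.4, -0.075, 0, 1.2, -4.2, 0.4, -0.075, 0, 1.5, -4.2, 0.5, -0.075, 0, -2.7, -3.4, 0.4, -0.029, 0, -2.5, -3.5, 0.5, -0.029, 0, -2.5, -3.5, 0.4, -0.029, 0, -2.4, -3.6, 0.5, -0.029, 0]
rows 2 [-2.2, -3.7, 0.4, -0.029, 0, -2.2, -3.7, 0.5, -0.029, 0]
```

Call:
send_rows(motion=[-0.8,-4.3,0.4,-0.075,0,-0.5,-4.4,0.4,-0.075,0,-0.1,-4.4,0.5,-0.075,0,0.2,-4.4,0.4,-0.075,0,0.5,-4.4,0.4,-0.075,0,0.8,-4.3,0.4,-0.075,0,1.2,-4.2,0.4,-0.075,0,1.5,-4.2,0.5,-0.075,0,-2.7,-3.4,0.4,-0.029,0,-2.5,-3.5,0.5,-0.029,0,-2.5,-3.5,0.4,-0.029,0,-2.4,-3.6,0.5,-0.029,0])

```text
time: 24.65
eef_pos: [-0.0328, 0.3054, 0.2538]
tcp_rot: [0.873, 0.485, -0.013, -0.048]
contact_force: [0.8, 1.2, -2.0]
opening: 0.126
```

```bash
python3 st.py; python3 push.py; python3 - <<'E'
from h import *
rows([(-.15,.24,.25,60)],0,nmax=4.6)
E
```

```text
t 24.65 pos [-0.0328  0.3054  0.2538] rad 0.307 open 0.126 F [ 0.81  1.15 -1.97]
q [ 1.267 -0.742  2.39   0.089  1.446  0.243]
toolx [0.528 0.849 0.024] y [ 0.846 -0.524 -0.097] z [-0.07   0.071 -0.995] tilt deg 5.71
need lean dir az -46.0 pos az+180 276.0 push tool [-1.2  4.8 -0.5]
rows 3 [-3.9, -2.2, 0.2, -0.011, 0, -3.9, -2.1, 0.3, -0.011, 0, -3.9, -2.3, 0.2, -0.011, 0]
```

Call:
send_rows(motion=[-3.9,-2.2,0.2,0,0,-3.9,-2.5,0.3,0,0,-3.5,-2.3,0.2,0,0,-2,2,0,0,0,-1.2,4.8,0,0,0,-1.2,4.8,0,0,0])

```text
time: 25.25
eef_pos: [-0.1361, 0.2153, 0.2369]
tcp_rot: [0.868, 0.497, -0.015, -0.014]
contact_force: [-0.4, -0.6, -11.9]
opening: 0.125
```

```bash
python3 st.py; python3 push.py
```

```text
t 25.25 pos [-0.1361  0.2153  0.2369] rad 0.255 open 0.125 F [ -0.37  -0.58 -11.89]
q [ 1.687 -0.895  2.485  0.038  1.539  0.646]
toolx [ 0.506  0.863 -0.012] y [ 0.862 -0.506 -0.038] z [-0.039  0.009 -0.999] tilt deg 2.29
need lean dir az -13.0 pos az+180 302.0 push tool [ 1.5  4.8 -0.2]
```

Call:
send_rows(motion=[-3,-2,0,0,0,1,4.5,0,0,0,1,4.5,0,0,0,0,0,0,0,0])

```text
time: 25.65
eef_pos: [-0.1203, 0.2115, 0.2372]
tcp_rot: [0.853, 0.521, -0.016, 0.008]
contact_force: [0.1, 0.3, -2.4]
opening: 0.124
```

```bash
python3 st.py; python3 push.py; python3 - <<'E'
from h import *
rows([(.12,.31,.24,60),(.40,.29,.2,60),(.46,.26,.1,70)],0,nmax=4.6)
E
```

```text
t 25.65 pos [-0.1203  0.2115  0.2372] rad 0.243 open 0.124 F [ 0.12  0.26 -2.43]
q [ 1.638 -0.895  2.484  0.02   1.582  0.54 ]
toolx [ 0.456  0.889 -0.035] y [ 0.89  -0.456 -0.003] z [-0.018 -0.03  -0.999] tilt deg 2.03
need lean dir az 59.0 pos az+180 300.0 push tool [ 5.   0.4 -0.2]
rows 12 [3.3, 2.8, -0.2, 0.008, 0, 3.3, 2.8, -0.1, 0.008, 0, 3.3, 2.8, -0.2, 0.008, 0, 3.4, 2.7, -0.2, 0.008, 0, 3.3, 2.7, -0.1, 0.008, 0, 3.4, 2.7, -0.2, 0.008, 0, 1.8, 3.6, 0.5, 0, 0, 1.7, 3.6, 0.5, 0, 0, 1.8, 3.6, 0.5, 0, 0, 1.8, 3.6, 0.5, 0, 0, 1.7, 3.7, 0.5, 0, 0, 1.8, 3.6, 0.5, 0, 0]
rows 4 [1.8, 3.6, 0.5, 0, 0, 0.2, 2.2, 3.3, -0.057, 0, 0.2, 2.3, 3.4, -0.057, 0, -0.1, 2.2, 3.3, -0.057, 0]
```

Call:
send_rows(motion=[3.3,2.8,-0.2,0.008,0,3.3,2.8,-0.1,0.008,0,3.3,2.8,-0.2,0.008,0,3.4,2.7,-0.2,0.008,0,3.3,2.7,-0.1,0.008,0,3.4,2.7,-0.2,0.008,0,1.8,3.6,0.5,0,0,1.7,3.6,0.5,0,0,1.8,3.6,0.5,0,0,1.8,3.6,0.5,0,0,1.7,3.7,0.5,0,0,1.8,3.6,0.5,0,0])

```text
time: 26.85
eef_pos: [0.3668, 0.3006, 0.2056]
tcp_rot: [0.865, 0.502, -0.016, 0.005]
contact_force: [-0.5, 0.6, -1.2]
opening: 0.124
```

```bash
python3 st.py; python3 - <<'E'
from h import *
rows([(.46,.27,.075,None),(.46,.27,.060,None)],0,nmax=3.6)
E
```

```text
t 26.85 pos [0.3668 0.3006 0.2056] rad 0.474 open 0.124 F [-0.54  0.59 -1.24]
q [ 0.478 -0.124  2.063 -0.012  1.234 -0.571]
toolx [ 0.495  0.868 -0.032] y [ 0.869 -0.495 -0.008] z [-0.023 -0.024 -0.999] tilt deg 1.91
rows 6 [0.5, 1.9, 2.6, 0, 0, 0.5, 2.0, 2.6, 0, 0, 0.4, 1.9, 2.5, 0, 0, 0.5, 2.0, 2.6, 0, 0, 0.5, 1.9, 2.6, 0, 0, 0, 0, 1.5, 0, 0]
```

Call:
send_rows(motion=[0.5,1.9,2.6,0,0,0.5,2.0,2.6,0,0,0.4,1.9,2.5,0,0,0.5,2.0,2.6,0,0,0.5,1.9,2.6,0,0,0,0,0.8,0,0,0,0,0,0,0])

```text
time: 27.55
eef_pos: [0.4693, 0.2682, 0.0622]
tcp_rot: [0.871, 0.492, -0.017, 0.004]
contact_force: [-0.6, 0.1, -2.5]
opening: 0.121
```

```bash
python3 st.py
```

```text
t 27.55 pos [0.4693 0.2682 0.0622] rad 0.541 open 0.121 F [-0.59  0.09 -2.46]
q [ 0.338  0.216  2.001 -0.017  0.955 -0.681]
toolx [ 0.516  0.856 -0.033] y [ 0.856 -0.516 -0.009] z [-0.025 -0.023 -0.999] tilt deg 1.96
```

Call:
send_rows(motion=[0,0,0.5,0,0,0,0,0.4,0,0,0,0,0,0,0])

```text
time: 27.85
eef_pos: [0.4689, 0.2695, 0.0552]
tcp_rot: [0.871, 0.492, -0.015, 0.004]
contact_force: [-0.2, 1.6, -1.9]
opening: 0.119
```

```bash
python3 st.py
```

```text
t 27.85 pos [0.4689 0.2695 0.0552] rad 0.541 open 0.119 F [-0.18  1.56 -1.94]
q [ 0.34   0.227  2.005 -0.016  0.939 -0.678]
toolx [ 0.516  0.856 -0.03 ] y [ 0.856 -0.516 -0.008] z [-0.022 -0.022 -1.   ] tilt deg 1.8
```

Call:
send_rows(motion=[0,0,0.3,0,0,0,0,0,0,0,0,0,0,0,4,0,0,0,0,4,0,0,0,0,4,0,0,0,0,4,0,0,-1.5,0,5,0,0,-3,0,5,0,0,-3,0,5,0,0,-3,0,5])

```text
time: 28.85
eef_pos: [0.4694, 0.2722, 0.1628]
tcp_rot: [0.87, 0.492, -0.017, 0.004]
contact_force: [1.2, -0.6, 0.6]
opening: 0.583
```

```bash
python3 st.py; python3 - <<'E'
from h import *
rows([(.36,.2,.22,70),(.36,-.05,.24,95)],5,nmax=4.6)
E
```

```text
t 28.85 pos [0.4694 0.2722 0.1628] rad 0.543 open 0.583 F [ 1.15 -0.57  0.55]
q [ 0.345  0.082  1.943 -0.015  1.148 -0.678]
toolx [ 0.515  0.857 -0.033] y [ 0.857 -0.515 -0.01 ] z [-0.025 -0.023 -0.999] tilt deg 1.97
rows 10 [-3.0, -1.4, -1.3, -0.048, 5.0, -2.9, -1.6, -1.3, -0.048, 5.0, -2.9, -1.7, -1.4, -0.048, 5.0, -2.7, -1.9, -1.3, -0.048, 5.0, -3.9, 1.4, -0.2, -0.073, 5.0, -4.1, 1.2, -0.3, -0.073, 5.0, -4.1, 0.8, -0.2, -0.073, 5.0, -4.1, 0.6, -0.2, -0.073, 5.0, -4.2, 0.2, -0.3, -0.073, 5.0, -4.2, -0.1, -0.2, -0.073, 5.0]
```

Call:
send_rows(motion=[-3.0,-1.4,-1.3,-0.048,5.0,-2.9,-1.6,-1.3,-0.048,5.0,-2.9,-1.7,-1.4,-0.048,5.0,-2.7,-1.9,-1.3,-0.048,5.0,0,0,0,0,5])

```text
time: 29.35
eef_pos: [0.3608, 0.1997, 0.2339]
tcp_rot: [0.817, 0.577, -0.007, 0.006]
contact_force: [0.9, 0.3, 0.5]
opening: 0.586
```

```bash
python3 st.py; python3 - <<'E'
from h import *
p,d=cams.read_camera("top"); np.save('d1.npy',d); np.save('p1.npy',p); cv2.imwrite('pics/top7.png',p[:,:,::-1])
p,d=cams.read_camera("side"); crop(p,160,120,140,120,5,'pics/s7.png')
E
```

```text
t 29.35 pos [0.3608 0.1997 0.2339] rad 0.412 open 0.586 F [0.86 0.27 0.48]
q [ 0.268 -0.326  2.174 -0.016  1.303 -0.958]
toolx [ 0.334  0.942 -0.018] y [ 0.942 -0.334  0.001] z [-0.005 -0.017 -1.   ] tilt deg 1.04
```

View pics/top7.png

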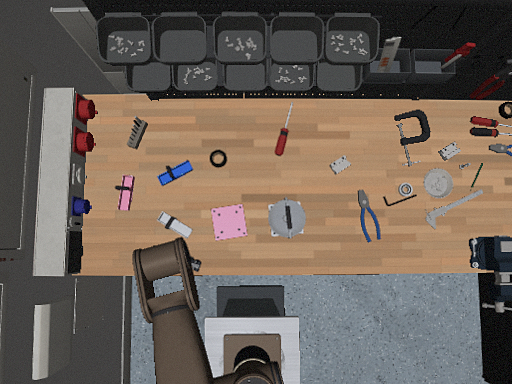

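View pics/s7.png

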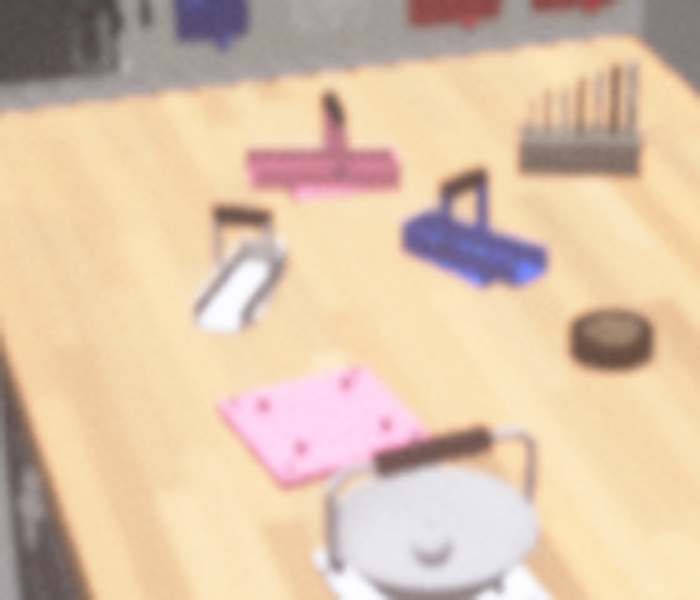

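```bash
python3 - <<'E'
from h import *
d=np.load('d1.npy');p=np.load('p1.npy'); uv,P=cloud("top",d); col=p[uv[:,1],uv[:,0]].astype(int)
m=(P[:,0]>.38)&(P[:,0]<.58)&(P[:,1]>-.22)&(P[:,1]<0)
b=m&(P[:,2]>.09); print(P[b].mean(0).round(4),cv2.minAreaRect((P[b][:,:2]*1000).astype(np.float32)))
q=P[b][:,:2]-P[b][:,:2].mean(0); w,v=np.linalg.eigh(q.T@q); print('bail az',np.degrees(np.arctan2(v[1,1],v[0,1])))
k=m&(P[:,2]>.02)&(P[:,2]<.06);print('dish',cv2.minEnclosingCircle((P[k][:,:2]*1000).astype(np.float32)))
m=(P[:,0]>.4)&(P[:,0]<.56)&(P[:,1]>.18)&(P[:,1]<.33)&(P[:,2]>.06); print('traybar',P[m].mean(0).round(4))
print('ball proj side if centred',proj('side',[[.482,-.1165,.0323]]),'-> crop',(proj('side',[[.482,-.1165,.0323]])-[160,120])*5)
rows([(.38,-.05,.23,95),(.481,-.1165,.17,95)],5,nmax=4)
E
```

```text
[ 0.4814 -0.116   0.1053] ((481.2205505371094, -116.47163391113281), (129.80850219726562, 14.099956512451172), 5.105588912963867)
bail az -174.5279555219372
dish ((482.4832458496094, -116.59725952148438), 63.1037712097168)
traybar [0.4515 0.2485 0.1767]
ball proj side if centred [[245.77106755 228.63442979]] -> crop [[428.85533777 543.17214895]]
rows 11 [-3.3, 1.4, 0.1, -0.061, 5.0, -3.4, 1.3, 0.1, -0.061, 5.0, -3.4, 1.0, 0.1, -0.061, 5.0, -3.5, 0.8, 0.1, -0.061, 5.0, -3.5, 0.6, 0.1, -0.061, 5.0, -3.6, 0.4, 0.1, -0.061, 5.0, -3.6, 0.2, 0.1, -0.061, 5.0, -1.8, 2.4, 1.5, -0.001, 5.0, -1.9, 2.4, 1.5, -0.001, 5.0, -1.8, 2.3, 1.5, -0.001, 5.0, -1.9, 2.4, 1.5, -0.001, 5.0]
```

Call:
send_rows(motion=[-3.3,1.4,0.1,-0.061,5.0,-3.4,1.3,0.1,-0.061,5.0,-3.4,1.0,0.1,-0.061,5.0,-3.5,0.8,0.1,-0.061,5.0,-3.5,0.6,0.1,-0.061,5.0,-3.6,0.4,0.1,-0.061,5.0,-3.6,0.2,0.1,-0.061,5.0,-1.8,2.4,1.2,0,5.0,-1.9,2.4,1.2,0,5.0,-1.8,2,1.0,0,5.0,0,0,0,0,5])

```text
time: 30.55
eef_pos: [0.4654, -0.11, 0.1917]
tcp_rot: [0.67, 0.743, -0.009, 0.001]
contact_force: [-0.8, 0.4, -0.3]
opening: 0.586
```

```bash
python3 st.py; python3 - <<'E'
from h import *
rows([(.4815,-.1165,.15,95.3)],5,nmax=3)
E
```

```text
t 30.55 pos [ 0.4654 -0.11    0.1917] rad 0.478 open 0.586 F [-0.8   0.43 -0.28]
q [-0.435 -0.116  2.082 -0.019  1.179 -2.102]
toolx [-0.103  0.995 -0.013] y [ 0.995  0.103 -0.012] z [-0.011 -0.014 -1.   ] tilt deg 1.01
rows 2 [-0.4, 0.8, 2.1, 0.005, 5.0, -0.4, 0.8, 2.1, 0.005, 5.0]
```

Call:
send_rows(motion=[-0.4,0.8,2.1,0.005,5.0,-0.4,0.8,2.1,0.005,5.0,0,0,0,0,5])

```text
time: 30.85
eef_pos: [0.4833, -0.117, 0.1471]
tcp_rot: [0.674, 0.739, -0.009, -0.001]
contact_force: [-0.4, 0.7, -0.2]
opening: 0.586
```

```bash
python3 st.py; python3 - <<'E'
from h import *
rows([(.4815,-.1165,.083,95.3)],5,nmax=2)
E
```

```text
t 30.85 pos [ 0.4833 -0.117   0.1471] rad 0.497 open 0.586 F [-0.37  0.68 -0.24]
q [-0.433 -0.014  2.073 -0.019  1.09  -2.087]
toolx [-0.092  0.996 -0.01 ] y [ 0.996  0.091 -0.015] z [-0.014 -0.012 -1.   ] tilt deg 1.06
rows 4 [0, 0, 1.6, 0, 5.0, 0.1, 0, 1.6, 0, 5.0, 0, -0.1, 1.6, 0, 5.0, 0, 0, 1.6, 0, 5.0]
```

Call:
send_rows(motion=[0,0,1.6,0,5.0,0.1,0,1.6,0,5.0,0,-0.1,1.6,0,5.0,0,0,1.6,0,5.0,0,0,0,0,5])

```text
time: 31.35
eef_pos: [0.4823, -0.115, 0.085]
tcp_rot: [0.673, 0.74, -0.009, -0.001]
contact_force: [0.2, -0.1, -0.5]
opening: 0.582
```

```bash
python3 st.py; python3 - <<'E'
from h import *
rows([(.4815,-.1165,.082,95.3)],5,nmax=2)
E
```

```text
t 31.35 pos [ 0.4823 -0.115   0.085 ] rad 0.496 open 0.582 F [ 0.19 -0.13 -0.45]
q [-0.431  0.074  2.113 -0.02   0.962 -2.084]
toolx [-0.094  0.996 -0.01 ] y [ 0.995  0.094 -0.015] z [-0.014 -0.011 -1.   ] tilt deg 1.03
rows 1 [-0.1, -0.1, 0.3, 0.002, 5.0]
```

Call:
send_rows(motion=[-0.15,-0.1,0.4,0,3,0,0,0,0,2,0,0,0,0,1.6,0,0,0,0,1.2,0,0,0,0,0.8,0,0,0,0,0,0,0,0,0,0,0,0,0,0,0], grip_force=70)

```text
time: 32.15
eef_pos: [0.4826, -0.1168, 0.0844]
tcp_rot: [0.673, 0.74, -0.008, 0.001]
contact_force: [0.4, -0.9, -1.6]
opening: 0.147
```

```bash
python3 st.py; python3 - <<'E'
from h import *
p,d=cams.read_camera("side"); crop(p,180,150,140,110,5,'pics/s8.png')
E
```

```text
t 32.15 pos [ 0.4826 -0.1168  0.0844] rad 0.497 open 0.147 F [ 0.44 -0.87 -1.57]
q [-0.434  0.075  2.114 -0.02   0.957 -2.088]
toolx [-0.095  0.995 -0.012] y [ 0.995  0.095 -0.011] z [-0.01  -0.013 -1.   ] tilt deg 0.95
```

View pics/s8.png

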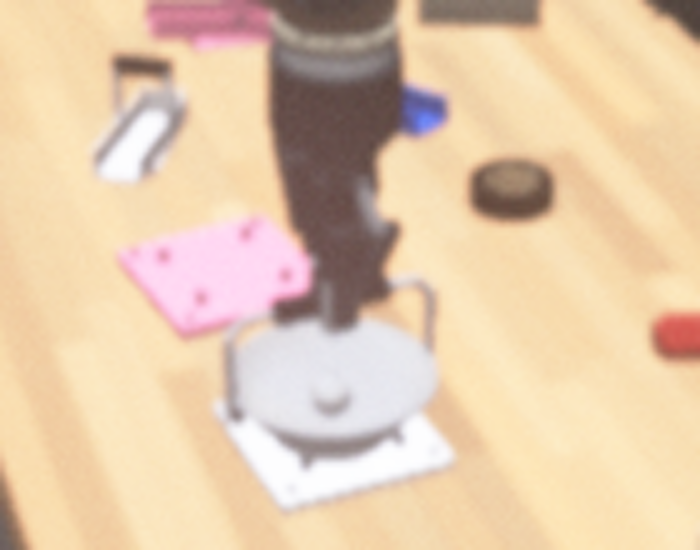

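Call:
send_rows(motion=[0,0,-0.4,0,0,0,0,-0.7,0,0,0,0,-0.9,0,0,0,0,-0.9,0,0,0,0,-0.9,0,0,0,0,-0.9,0,0,0,0,-0.9,0,0,0,0,-0.9,0,0])

```text
time: 33.0
eef_pos: [0.482, -0.115, 0.1535]
tcp_rot: [0.673, 0.74, -0.009, -0.001]
contact_force: [-0.6, 0.1, -3.6]
opening: 0.149
```

```bash
python3 st.py
```

```text
t 33.0 pos [ 0.482  -0.115   0.1535] rad 0.496 open 0.149 F [-0.58  0.11 -3.64]
q [-0.431 -0.026  2.073 -0.018  1.103 -2.089]
toolx [-0.095  0.995 -0.01 ] y [ 0.995  0.095 -0.015] z [-0.014 -0.011 -1.   ] tilt deg 1.01
```

Call:
send_rows(motion=[0,0,-0.9,0,0,0,0,-0.8,0,0,0,0,-0.7,0,0,0,0,-0.3,0,0,0,0,0,0,0,0,0,0,0,0])

```text
time: 33.6
eef_pos: [0.4831, -0.115, 0.1848]
tcp_rot: [0.673, 0.74, -0.008, 0.0]
contact_force: [-0.0, -0.6, -4.2]
opening: 0.149
```

```bash
python3 st.py; python3 - <<'E'
from h import *
p,d=cams.read_camera("side"); crop(p,180,120,140,140,4,'pics/s9.png')
E
```

```text
t 33.6 pos [ 0.4831 -0.115   0.1848] rad 0.497 open 0.149 F [-0.04 -0.62 -4.16]
q [-0.43  -0.064  2.047 -0.017  1.163 -2.089]
toolx [-0.095  0.995 -0.012] y [ 0.995  0.095 -0.012] z [-0.011 -0.013 -1.   ] tilt deg 0.94
```

View pics/s9.png

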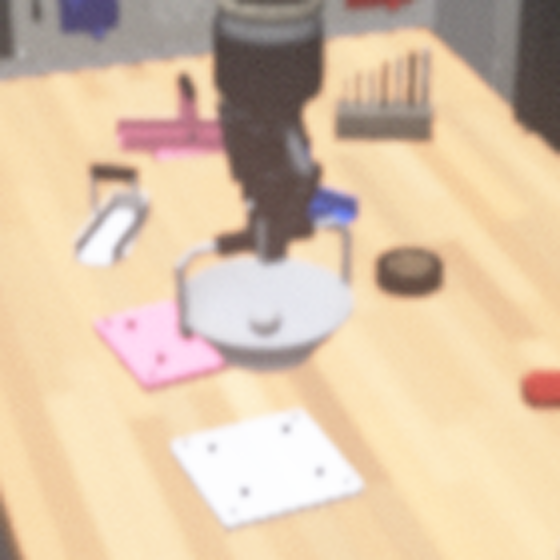

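Call:
send_rows(motion=[0,0,0,0.02,0,0,0,0,0.05,0,0,0,0,0.08,0,0,0,0,0.08,0,0,0,0,0.08,0,0,0,0,0.08,0,0,0,0,0.08,0,0,0,0,0.08,0,0,0,0,0.08,0,0,0,0,0.08,0,0,0,0,0.08,0,0,0,0,0.06,0])

```text
time: 34.85
eef_pos: [0.4796, -0.1136, 0.1779]
tcp_rot: [0.927, 0.376, -0.012, -0.001]
contact_force: [0.4, 1.0, -3.8]
opening: 0.148
```

```bash
python3 st.py
```

```text
t 34.85 pos [ 0.4796 -0.1136  0.1779] rad 0.493 open 0.148 F [ 0.36  1.02 -3.78]
q [-0.431 -0.057  2.054 -0.017  1.162 -1.194]
toolx [ 0.717  0.696 -0.021] y [ 0.696 -0.718 -0.011] z [-0.023 -0.007 -1.   ] tilt deg 1.36
```

Call:
send_rows(motion=[0,0,-0.1,0.08,0,0,0,-0.1,0.08,0,0,0,-0.1,0.08,0,0,0,-0.1,0.08,0,0,0,-0.1,0.08,0,0,0,-0.1,0.08,0,0,0,-0.1,0.08,0,0,0,-0.1,0.06,0,0,0,0,0.04,0,0,0,0,0,0,0,0,0,0,0])

```text
time: 35.95
eef_pos: [0.477, -0.1124, 0.1803]
tcp_rot: [0.999, 0.037, -0.016, 0.001]
contact_force: [0.5, 0.4, -3.4]
opening: 0.148
```

```bash
python3 st.py
```

```text
t 35.95 pos [ 0.477  -0.1124  0.1803] rad 0.49 open 0.148 F [ 0.53  0.4  -3.38]
q [-0.431 -0.06   2.052 -0.017  1.178 -0.497]
toolx [ 0.997  0.073 -0.033] y [ 0.074 -0.997  0.   ] z [-0.033 -0.003 -0.999] tilt deg 1.88
```

Call:
send_rows(motion=[0,0,0,0,0,0,0,0,0,0,0,0,0,0,0])

```text
time: 36.25
eef_pos: [0.4767, -0.1124, 0.1798]
tcp_rot: [0.999, 0.037, -0.017, 0.0]
contact_force: [0.0, 0.0, -2.9]
opening: 0.147
```

```bash
python3 st.py; python3 - <<'E'
from h import *
for i in range(2):
    p,d=cams.read_camera("side"); crop(p,180,120,140,140,4,f'pics/s1{i}.png')
    r=spotter.trace("ball","side"); print([(x['conf'],x['bbox']) for x in r][:2])
r=spotter.trace("dish","side"); print([(x['conf'],x['bbox']) for x in r][:2])
m=r[0]['mask']; uv,P=cloud('side',d,m); print('dish pts z',np.percentile(P[:,2],[2,50,98]).round(3))
s=ctrl.get_state(); 
c=s['eef_pos']+[0,0,.0153]-[0,0,.08-.0123]; print('ball if centred px crop',(proj('side',[c])-[180,120])*4)
print(ctrl.get_state()['eef_pos'],ctrl.get_state()['dq'].round(4))
E
```

```text
t 36.25 pos [ 0.4767 -0.1124  0.1798] rad 0.49 open 0.147 F [ 0.04  0.04 -2.95]
q [-0.431 -0.059  2.053 -0.017  1.178 -0.498]
toolx [ 0.997  0.074 -0.034] y [ 0.074 -0.997 -0.   ] z [-0.034 -0.002 -0.999] tilt deg 1.93
[]
[]
[(0.7, [222.4, 172.2, 43.4, 45.0])]
dish pts z [0.001 0.132 0.201]
ball if centred px crop [[254.37656112 323.09218332]]
[ 0.47677906 -0.11233485  0.17985734] [ 0.0007 -0.0005 -0.0007 -0.002  -0.0003 -0.0035]
```

View pics/s11.png

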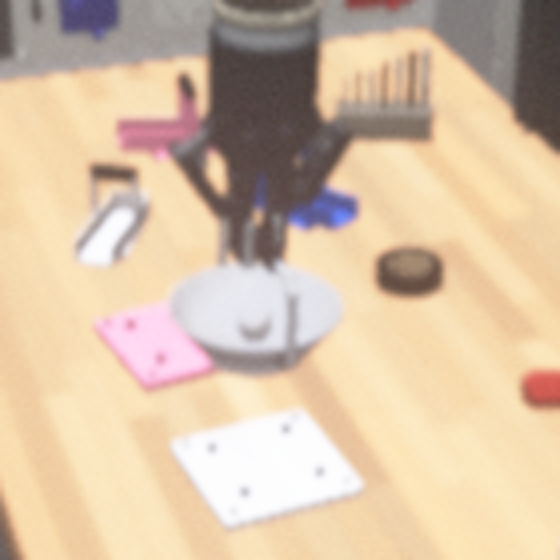

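```bash
python3 -c "
from plant import workorder,ctrl
print(workorder.sign_off()); print(ctrl.get_state()['time'])"
```

```text
the job is handed in; nothing more can be done
None
the job is handed in; nothing more can be done
```

I tipped the ball into the dish without the gripper touching it. I then set the empty tray down on the worktop, lifted the dish about 10 cm by its bail and turned it about 91°. I handed the job in at about 36 s, still holding the dish; no verdict was reported.

**How the tray was tipped:** The moves allow no tool tilt, so I pushed the arm against its inner reach limit until the tool leaned about 24°. I carried the tray with its mouth across that slope, then spun it mouth-down over the dish. I took the tilt out the same way before setting the tray down.

**Last checks before handing in:**
- **Dish:** the tool leaned 1.9°, the joints were still, and the dish floor was about 105 mm above the stand top and about 6 mm off its centre. It also looked level in the side picture.
- **Ball:** it showed within 2–3 pixels of the centred position in the 4x enlarged side picture. The ball network found nothing in that view, so this rests on my own projection.
- **Tray:** in the pictures taken after it was set down it stood upright and empty, well clear of the stand. My depth check of its handle in that view gave no usable position because the arm was in the way.
- **Tape roll, block and pliers:** they looked unmoved in the top view taken after the tray was set down. I did not measure them again after that.

**What could count against the run:**
- **Elbow joint:** it read up to 2.485 rad at the inner limit, against a stated range of 2.48. Nothing was flagged, but I cannot rule out that it counts as passing the range.
- **Wrist force:** it briefly read about 12 N twice during the tilting near the base, possibly from the tray touching the arm's base. That is well below the limits.

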